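# Bed a vial-stand blank down on its parallels in the vise

### The job

The aluminium blank nipped in the vise sits a few millimetres proud of the two steel parallels under it, so they still slide about. Take the mallet from its rest and bed the blank down with light taps, no heavy blows, until it is level and both parallels are pinched tight. Stand the mallet back in its rest, then push the end of a parallel along its length with a fingertip to feel that it no longer slides. The parallels must stay where they are under the blank, and everything else on the bench undisturbed.

Things in the scene. Friction and masses are not known exactly. Their poses are not given: they have to be found in the camera images.
- vise: Grey drill-press vise on a packing board (4 to 10 mm high, 150 wide), bolted down. Origin under its sole, midway between the jaw faces (x = -32 and +32 mm); x square to the jaws (screw and T-handle reach to x = -165), y along the jaws, z up. Jaws 110 wide (y), tops at z = 68; flat bed between them at z = 28, 110 wide. Side ears to y = +-78, bolts to z = 20.
- block: Aluminium blank 64 (x, between the jaws) x 90 (y) x 40 mm high, scribed lines on top, 0.62 kg. Origin: centre of its underside, axes along the vise's. Bedded, the origin is at z = 48 mm of the vise and the top at 88; it starts 3 to 6 mm higher. Only the jaws' friction holds it: it stays wherever it is driven and does not sink by itself.
- block_top (a point): Centre of the blank's top, 40 mm above its origin. Pressed on top it slides down the jaws under about 4 to 9 N, then lands hard on the parallels. 14 to 25 N after landing, let go again, leaves it tight, but mostly on the parallel nearer to the tap: press over both (x = -16 and +16 mm). More than 45 N counts as a heavy blow.
- parallel_a: Steel parallel 10 mm thick (x), 150 long (y), 20 high, 0.22 kg, standing on the vise bed (z = 28 mm of the vise) under the blank by the moving jaw, at x = -25.5 mm of the vise. Origin: centre of its underside. Its ends stick out 12 to 28 mm past the jaws. Loose it slides along y under about 1.5 N; once pinched it resists 3 N or more.
- parallel_b: The other parallel, the same 10 x 150 x 20 mm bar, under the blank by the fixed jaw, at x = +25.5 mm of the vise. Origin: centre of its underside, axes as the vise's.
- mallet: Small soft-faced mallet, 0.24 kg. Wooden head 50 (x) x 36 (y) mm, with a round crowned rubber face (34 mm across, flat middle 14 mm) at top and bottom, 84 mm high overall, standing on one face. Origin: centre of that lower face, z up through the head; wood from z = 12 to 72. Handle 18 mm thick, axis at z = 42, along -x to 169 mm. Grip the head across its 36 mm (y), above the handle.
- rest: Mallet rest fixed to the table: plywood plate 6 mm thick (x -165 to +35, y +-40 mm) and, 90 mm to -x, a wooden cradle 39 mm high, 62 wide, with horns to 50 mm high that leave a notch 34 mm wide for the handle. Origin on the table under the mallet's head: in place, the mallet's origin is 6 mm above it, handle along -x.
- bottle_1: Amber dropper bottle, 41 mm across, 115 mm tall, between and behind the vise and rest; bystander. Origin under its base.
- bottle_2: Amber dropper bottle, 33 mm across, 94 mm tall, on the left; bystander. Origin under its base.
- bottle_3: Amber dropper bottle, 41 mm across, 115 mm tall, on the right; bystander. Origin under its base.
- beaker: Glass beaker, 68 mm across, 75 mm tall, at the back; bystander. Origin under its base.
- spray_vial: Square glass spray vial 22 x 22 mm, 96 mm tall with its black cap, at the back; bystander. Origin under its base.
- spare_parallel: A third, odd steel bar 100 x 22 mm, 8 mm thick, lying flat on the table in front; not used, bystander. Origin under its middle.
- pencil: Flat carpenter's pencil, 165 x 13 mm, 7 mm thick, lying at the back; bystander. Origin under its middle.

How it is judged:
On the way, in this order (a step that is already met when the one before it is completed fails the run):
1. the mallet bears on the blank (contact force between mallet and block above 4 N).
2. the blank is down, level, and pinches both parallels (z of block in the frame of vise below 0.0492 m and angle between the z axis of block and the z axis of vise, either way round below 0.012 rad and contact force between block and parallel_a above 1.2 N and contact force between block and parallel_b above 1.2 N), for 0.2 s.
3. with the blank down and the mallet back in its rest, a parallel is pushed with the fingers (all of step 2 and distance between mallet and rest below 0.03 m and (contact force between the fingers and parallel_a above 2 N or contact force between the fingers and parallel_b above 2 N)).
At the end, for the whole second after the job is handed in: Blank less than 1.2 mm above its bedded height, level within 0.012 rad, pressing each parallel with over 1.2 N; both parallels within 22 mm of the vise's middle along the jaws; mallet still, upright within 0.12 rad, in its rest within 25 mm of its place (all of step 2 and y of parallel_a in the frame of vise between -0.022 and 0.022 m and y of parallel_b in the frame of vise between -0.022 and 0.022 m and horizontal distance between mallet and rest below 0.025 m and z of mallet in the frame of rest below 0.012 m and angle between mallet's own z axis and vertical below 0.12 rad and linear speed of mallet below 0.02 m/s); the robot touches nothing.
It fails at once if the mallet hits the blank or the vise with more than 45 N (contact force between mallet and block above 45 N or contact force between mallet and vise above 45 N).
It fails at once if the blank is pushed with the bare gripper or arm (more than 6 N) instead of the mallet (contact force between any of the fingers, the arm and block above 6 N).
It fails at once if a bystander (bottle, beaker, spray vial, spare parallel, pencil) is shifted by more than 30 mm or tipped over (distance of any of bottle_1, bottle_2, bottle_3, beaker, spray_vial, spare_parallel, pencil from where it was at the start of the episode above 0.03 m or angle between any of bottle_1, bottle_2, bottle_3, beaker, spray_vial, spare_parallel, pencil's own z axis and vertical above 0.5 rad).
It also fails if it takes over 72 s, if anything falls off the work surface, if the arm or the gripper's body presses on something with over 40 N, if the wrist force passes 120 N, or if a joint passes its speed limit or range.

### The arm

A 6-joint arm with a two-finger parallel gripper is mounted at the origin on the work surface. World frame = base frame: x ahead of the robot, y to its left, z up, the work surface at z = 0. Lengths are in m, angles in rad, forces in N, time in s.
With the tool pointing down it reaches from about 0.375 to 0.9 m from the base axis. Payload 3.1 kg.
Tool frame: the origin (TCP) lies midway between the tips of the shut fingers; the grasp point (between the pads) lies manip.grip_depth behind it (manip.grip_depth is the distance from the TCP to the grasp point, in m); z points along the fingers, y is the direction in which the jaws open and shut (so a half turn about z gives the same grasp; the last joint's range is limited). The gripper opens to 85 mm and grips with 20 to 120 N. Pads are 22 mm wide; open, the fingers measure 114 mm over their backs; the gripper's body (76 mm by 85 mm) begins 54 mm behind the grasp point. The pads swing forward as they close: fully open they stand 13 mm farther back than shut.
Start: joints at [-1.526, 0.527, 1.433, -0, 1.181, -0.178], TCP at [0.138, -0.61, 0.231] pointing down, gripper open.
Joint ranges: [-3.08, 3.08], [-0.75, 2.2], [0.22, 2.44], [-1.43, 4.57], [0, 2.65], [-2.85, 2.85]. Speed limits (rad/s): [2.79, 2.79, 3.14, 3.14, 3.14, 3.14].

### API

Orientations are given as a unit quaternion [x, y, z, w].
In Python, from station import manip, vision gives the robot as it stands.
- The arm moves only by the shell command python3 -m crank 'ROWS' [FORCE]. ROWS is JSON, a list of rows, each an object with "grip": the closure, from 0 (fully open) to 1 (shut); "offset": the shift along the tool's x, y, z in mm, a list of three; "angular": the turn, a rotation vector about the tool's x, y, z in degrees, a list of three. A call has 1 to 10 rows; each row is the pose to reach, as a shift and turn from the pose commanded when the call began, along the tool's axes at that moment; what a row does not reach only later rows make up. A row lasts 1/10 s, in which the tool goes at most 50 mm and 8.59 degrees, less where a joint would pass 70% of its speed; a pose out of reach is approached as far as the arm can. A call with a gripper value outside its range is refused whole. The fingers move at their own pace and stop on an object; FORCE is the grip in N (left out, the last holds). Time passes only in rows, so rows that repeat a pose let the fingers close. It gives the time, the measured TCP pose, the force and the opening at its end, in the units of the state.
- manip.sense(): the state, without advancing time (a new reading comes with each control period).
- vision.snapshot(name): name is "scene" or "top" or "wrist"; returns a dict with "pixels" (400x640x3 uint8, red, green, blue), "intrinsics" (3x3 intrinsics, pixels), "R" (3x3) and "t" (3): a world point X has camera coordinates R X + t. Camera axes: x right, y down, z forward; pixel columns grow to the right and rows downward; lengths in m; the calibration is good to about 2 mm. A picture is of the moment at which its call begins. There is no depth.
- manip.sign_off(): hands the job in, once; it reports no verdict.
The state is a dict: "t": time; "q": joint angles; "qd": joint speeds; "tau": joint torques, N m; "tcp_pos": TCP position; "tool_rot": TCP orientation; "force": force on the tool from outside, world axes, zero at the start; "ft_torque": the same for the moment, N m; "finger_gap": opening from 0.0 (shut) to 1.0 (fully open).
Only numpy, scipy, OpenCV 4.12 (cv2) and the standard library are available. Lean on these libraries where they do the work, as an engineer would, in place of code of your own. Each camera call takes 0.05 s, during which the arm holds its last target.

## Working session

There is one attempt and no reset: what is moved stays moved. The work goes in short steps, Python scripts to look and compute and a shell command to move; the robot and the scene stay as the last step left them, time stands still between calls to the robot, and variables do not carry over. Pictures are saved under pics/ and viewed, and the job is handed in when it is done.

```bash
ls; mkdir -p pics
python3 - <<'E'
from station import manip, vision
import cv2, json
print(manip.sense(), manip.grip_depth)
for n in ["scene","top","wrist"]:
    s=vision.snapshot(n)
    cv2.imwrite(f"pics/{n}0.png", s["pixels"][:,:,::-1])
    print(n,s["intrinsics"],s["R"],s["t"])
E
```

```text
pics
{'t': 0.0, 'q': array([-1.52650634e+00,  5.28460598e-01,  1.43389843e+00,  1.67185362e-05,
        1.18139167e+00, -1.78522281e-01]), 'qd': array([-0.00096547, -0.00021676, -0.00107226, -0.00097735,  0.00039298,
        0.00036966]), 'tau': array([-1.70086911e-03, -4.42354524e+01, -1.78026956e+01, -2.67204405e-04,
        8.50843498e-03, -1.19983733e-05]), 'tcp_pos': array([ 0.13809601, -0.6088241 ,  0.23033827]), 'tool_rot': array([ 9.93800528e-01,  1.11172599e-01,  8.00778589e-05, -1.07607119e-03]), 'force': array([-0.22779362,  0.12060763,  0.7537238 ]), 'ft_torque': array([ 0.00491971,  0.01564403, -0.00352318]), 'finger_gap': 1.0030318185501426} 0.0187
scene [[445.43791364   0.         323.8827039 ]
 [  0.         445.43791364 200.64465007]
 [  0.           0.           1.        ]] [[-0.87397063  0.48597527 -0.00183666]
 [ 0.40958048  0.73453872 -0.5410145 ]
 [-0.26157057 -0.47358305 -0.84101126]] [ 0.52503497 -0.20520909  1.49882309]
top [[515.48062406   0.         314.85670936]
 [  0.         515.48062406 196.14851959]
 [  0.           0.           1.        ]] [[ 0.01117673 -0.99973887  0.01993163]
 [-0.99859499 -0.01219208 -0.05156931]
 [ 0.05179885 -0.01932725 -0.9984705 ]] [-0.02647884  0.59227464  1.63243975]
wrist [[281.89226014   0.         320.7461541 ]
 [  0.         281.89226014 197.87737583]
 [  0.           0.           1.        ]] [[ 0.22093417 -0.97528746 -0.00156901]
 [-0.93209855 -0.21162338  0.29395209]
 [-0.28701983 -0.06348159 -0.95581887]] [-0.62287012 -0.03779238  0.38018207]
```

View pics/scene0.png

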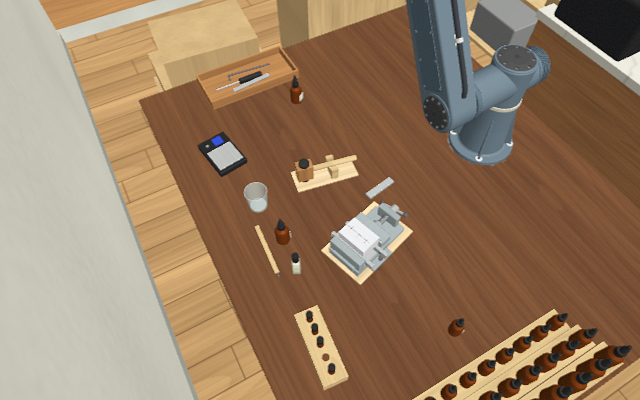

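View pics/top0.png

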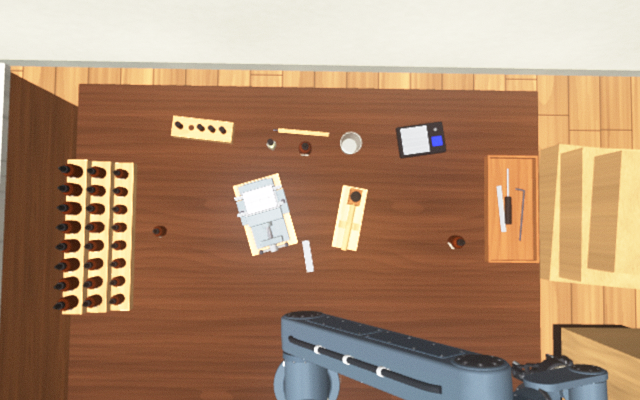

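View pics/wrist0.png

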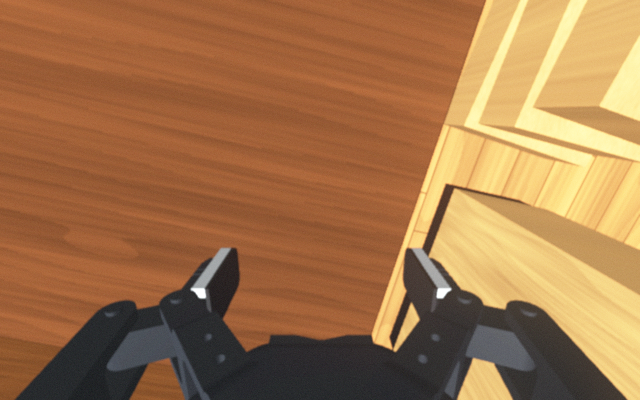

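The top view shows the vise at about (264,214), the mallet head at (355,196) with its handle running down to (346,245), and the spare bar at (308,256). Next I'll zoom in on the vise and the mallet rest.

```bash
python3 - <<'E'
import cv2
t=cv2.imread("pics/top0.png"); 
cv2.imwrite("pics/topz.png",cv2.resize(t[160:280,220:380],None,fx=5,fy=5,interpolation=cv2.INTER_CUBIC))
t=cv2.imread("pics/scene0.png"); 
cv2.imwrite("pics/scenez.png",cv2.resize(t[140:290,260:460],None,fx=4,fy=4,interpolation=cv2.INTER_CUBIC))
E
cat > h.py <<'E'
import numpy as np
def proj(s,P):
    P=np.atleast_2d(P); c=P@s["R"].T+s["t"]; u=c@s["intrinsics"].T
    return u[:,:2]/u[:,2:]
def back(s,uv,z):
    d=s["R"].T@(np.linalg.inv(s["intrinsics"])@[uv[0],uv[1],1]); o=-s["R"].T@s["t"]
    return o+d*(z-o[2])/d[2]
E
```

```text
(no output)
```

View pics/topz.png

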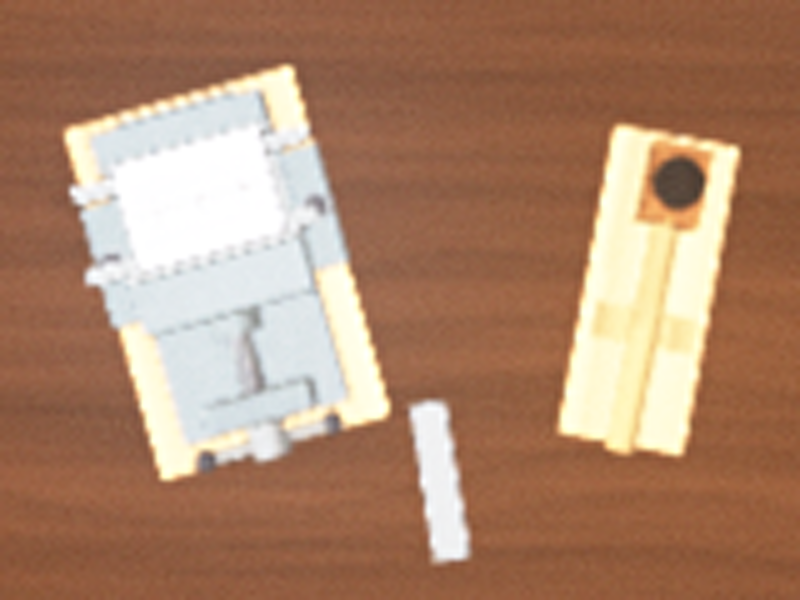

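View pics/scenez.png

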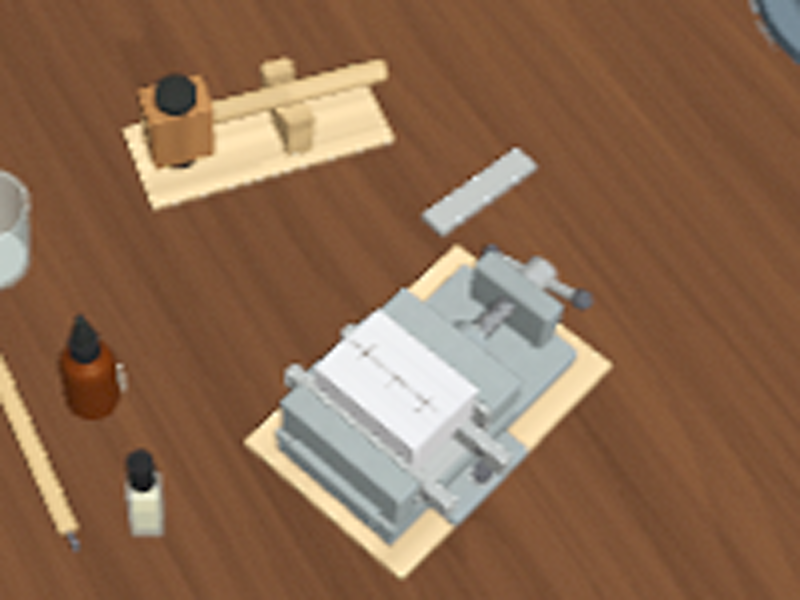

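Run:
```python
from station import vision
from h import *
s=vision.snapshot("top")
f=lambda p,z: back(s,(220+(p[0]-2)/5,160+(p[1]-2)/5),z)
R=[f(p,.006) for p in [(613,123),(741,147),(686,457),(557,433)]]
for r in R: print(r)
m=sum(R)/4; d=(R[0]+R[1]-R[2]-R[3])[:2]; yaw=np.arctan2(d[1],d[0]); print("rest ctr",m,"yaw",np.degrees(yaw),np.linalg.norm(d)/2)
print("rest origin",m[:2]+.065*np.array([np.cos(yaw),np.sin(yaw)]))
print("mallet top",f((679,183),.09))
B=[f(p,.099) for p in [(115,165),(272,128),(287,235),(130,272)]]
m=sum(B)/4; d=(B[0]+B[1]-B[2]-B[3])[:2]; print("block",m,np.degrees(np.arctan2(d[1],d[0])),np.linalg.norm(d)/2)
V=[f(p,.007) for p in [(65,130),(292,66),(390,412),(164,480)]]
m=sum(V)/4; d=(V[0]+V[1]-V[2]-V[3])[:2]; print("board",m,np.degrees(np.arctan2(d[1],d[0])),np.linalg.norm(d)/2,np.linalg.norm(V[0]-V[1]))
for p in [(408,403),(440,400),(470,556),(436,562)]: print("spare",f(p,.008))
s=vision.snapshot("scene")
g=lambda p,z: back(s,(260+(p[0]-1.5)/4,140+(p[1]-1.5)/4),z)
print("scene mallet top",g((177,92),.09))
print("scene block corners",[g(p,.099)[:2].round(4) for p in [(382,314),(478,392),(418,468),(314,374)]])
```

```text
[ 0.63267186 -0.10743838  0.006     ]
[ 0.61820302 -0.19021303  0.006     ]
[ 0.41875943 -0.15606987  0.006     ]
[ 0.43322742 -0.07321884  0.006     ]
rest ctr [ 0.52571543 -0.13173503  0.006     ] yaw -9.725051886973189 0.20235187300303134
rest origin [ 0.58978136 -0.14271486]
mallet top [ 0.59003719 -0.14207314  0.09      ]
block [0.5757613  0.14860272 0.099     ] 8.907346909038257 0.06552175242530324
board [0.5341931  0.13880218 0.007     ] 16.69037905939528 0.23174942831490192 0.15106291075683437
spare [0.4514412  0.02237702 0.008     ]
spare [0.4535682  0.00194906 0.008     ]
spare [ 0.35462076 -0.01835472  0.008     ]
spare [0.35061828 0.00327249 0.008     ]
scene mallet top [ 0.59167177 -0.1393085   0.09      ]
scene block corners [array([0.5609, 0.1047]), array([0.5363, 0.1873]), array([0.6007, 0.2152]), array([0.6249, 0.1224])]
```

```bash
cat >> h.py <<'E'
from scipy.spatial.transform import Rotation as Rot
def plan(target,yaw_deg,verbose=True):
    """target world TCP, tool-down with tool x at yaw; prints offset mm & angular deg in current tool axes"""
    from station import manip
    st=manip.sense(); R0=Rot.from_quat(st["tool_rot"])
    off=R0.inv().apply(np.array(target)-st["tcp_pos"])*1000
    Rt=Rot.from_euler("z",yaw_deg,degrees=True)*Rot.from_euler("x",180,degrees=True)
    ang=(R0.inv()*Rt).as_rotvec(degrees=True)
    print("t",round(st["t"],2),"pos",st["tcp_pos"].round(4),"F",st["force"].round(2),"offset",off.round(1),"ang",ang.round(2),"gap",round(st["finger_gap"],3), "dist rows",np.linalg.norm(off)/50, "q6",st["q"][5].round(2))
E
python3 - <<'E'
from h import *
from station import vision,manip
s=vision.snapshot("wrist"); c=-s["R"].T@s["t"]; st=manip.sense()
print(Rot.from_quat(st["tool_rot"]).inv().apply(c-st["tcp_pos"]), Rot.from_quat(st["tool_rot"]).inv().apply(s["R"][2]), Rot.from_quat(st["tool_rot"]).inv().apply(s["R"][0]))
plan([0.59,-0.142,0.26],-9.7)
E
```

```text
[ 0.07555643 -0.0012201  -0.14294051] [-2.94217488e-01  1.00627253e-04  9.55738489e-01] [ 1.66519099e-05  9.99999995e-01 -1.00161258e-04]
t 0.3 pos [ 0.1381 -0.6093  0.231 ] F [0.49 0.07 0.6 ] offset [ 544.  -355.9  -28.7] ang [-0.04  0.   22.46] gap 1.002 dist rows 13.014405860747267 q6 -0.18
```

```bash
python3 -m crank '[{"grip":0,"offset":[40,-26,-29],"angular":[0,0,2]},{"grip":0,"offset":[80,-52,-29],"angular":[0,0,4]},{"grip":0,"offset":[120,-78,-29],"angular":[0,0,6]},{"grip":0,"offset":[160,-104,-29],"angular":[0,0,8]},{"grip":0,"offset":[200,-130,-29],"angular":[0,0,10]},{"grip":0,"offset":[240,-157,-29],"angular":[0,0,12]},{"grip":0,"offset":[280,-183,-29],"angular":[0,0,14]},{"grip":0,"offset":[320,-209,-29],"angular":[0,0,16]},{"grip":0,"offset":[360,-235,-29],"angular":[0,0,18]},{"grip":0,"offset":[400,-261,-29],"angular":[0,0,20]}]' 60; python3 -c "
from h import *
plan([0.59,-0.142,0.26],-9.7)"
```

```text
t: 1.3
tcp_pos: [0.4717, -0.2651, 0.2605]
tool_rot: [0.998, -0.064, 0.0, 0.0]
force: [1.4, -0.6, 0.4]
finger_gap: 1.001
t 1.3 pos [ 0.4717 -0.2651  0.2605] F [ 1.37 -0.65  0.44] offset [ 101.6 -137.1    0.5] ang [ 0.02 -0.02  2.38] gap 1.001 dist rows 3.413749279544109 q6 0.98
```

```bash
python3 -m crank '[{"grip":0,"offset":[27,-37,0],"angular":[0,0,1]},{"grip":0,"offset":[54,-74,0],"angular":[0,0,2]},{"grip":0,"offset":[80,-108,0],"angular":[0,0,2.4]},{"grip":0,"offset":[101.6,-137,0],"angular":[0,0,2.4]},{"grip":0,"offset":[101.6,-137,0],"angular":[0,0,2.4]}]'; python3 -c "
from h import *
from station import vision
import cv2,pickle
plan([0.59,-0.142,0.26],-9.7)
for n in ['wrist','top']:
  s=vision.snapshot(n); cv2.imwrite(f'pics/{n}1.png',s['pixels'][:,:,::-1]); pickle.dump(s,open(f'{n}1.pkl','wb'))"
```

```text
t: 1.8
tcp_pos: [0.5914, -0.1399, 0.2602]
tool_rot: [0.997, -0.081, 0.001, -0.001]
force: [-0.7, 0.4, -0.0]
finger_gap: 1.0
t 1.8 pos [ 0.5914 -0.1399  0.2602] F [-0.71  0.44 -0.02] offset [-1.   2.3  0.2] ang [-0.07 -0.11  0.37] gap 1.0 dist rows 0.050483879305641466 q6 1.32
```

View pics/wrist1.png

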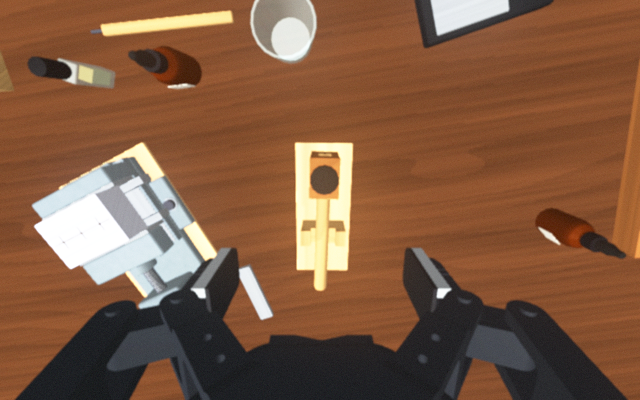

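The wrist view shows the rest straight ahead of the tool, with the mallet's face at about (324,180) and its handle running down to (320,285). The vise is on the left. I'll zoom in to measure them.

Run:
```python
import cv2
t=cv2.imread("pics/wrist1.png"); 
cv2.imwrite("pics/w1z.png",cv2.resize(t[135:295,270:380],None,fx=3.7,fy=3.7,interpolation=cv2.INTER_CUBIC))
cv2.imwrite("pics/w1v.png",cv2.resize(t[130:310,20:230],None,fx=3.3,fy=3.3,interpolation=cv2.INTER_CUBIC))
```

```text
(no output)
```

View pics/w1z.png

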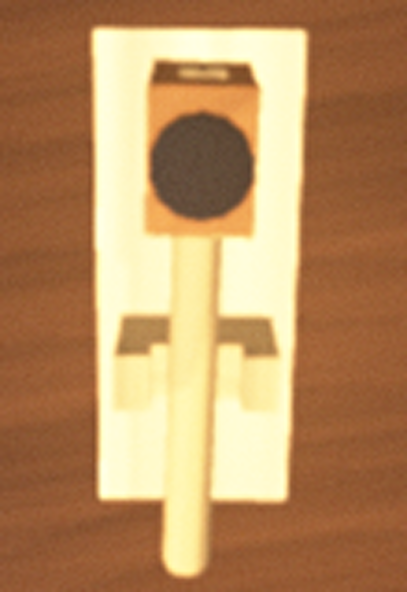

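View pics/w1v.png

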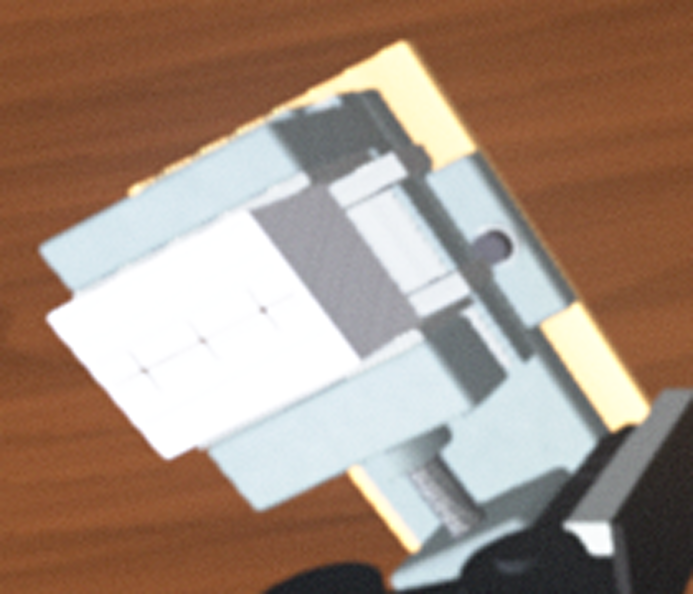

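Run:
```python
from h import *
import pickle
s=pickle.load(open("wrist1.pkl","rb"))
g=lambda p,z: back(s,(270+(p[0]-1.35)/3.7,135+(p[1]-1.35)/3.7),z)
an=lambda d: np.degrees(np.arctan2(d[1],d[0])).round(2)
H=[g(p,.078) for p in [(148,86),(258,86),(253,237),(145,233)]]
print("head",sum(H)/4,an(H[0]+H[1]-H[2]-H[3]), [np.linalg.norm(H[i]-H[(i+1)%4]).round(4) for i in range(4)])
c=g((202,165),.09); e=g((187,560),.048); e2=g((193,262),.050)
print("circle",c,"handle yaw",an(c-e),an(e2-e),np.linalg.norm(c-e))
P=[g(p,.006) for p in [(93,28),(308,29),(289,499),(99,498)]]
m=sum(P)/4;y=an(P[0]+P[1]-P[2]-P[3]); print("rest",m[:2]+.065*np.array([np.cos(np.radians(y)),np.sin(np.radians(y))]),y,[np.linalg.norm(P[i]-P[(i+1)%4]).round(4) for i in range(4)])
v=lambda p,z: back(s,(20+(p[0]-1.15)/3.3,130+(p[1]-1.15)/3.3),z)
for z in (.097,.100,.103): print("cross",[v(p,z).round(4) for p in [(145,371),(202,340),(263,310)]], an(v((145,371),z)-v((263,310),z)))
```

```text
head [ 0.59027011 -0.14220489  0.078     ] -10.64 [np.float64(0.0344), np.float64(0.0494), np.float64(0.0353), np.float64(0.0481)]
circle [ 0.59207962 -0.14269822  0.09      ] handle yaw -10.98 -10.36 0.1745744466785762
rest [ 0.58987301 -0.14217862] -9.96 [np.float64(0.0808), np.float64(0.2003), np.float64(0.0821), np.float64(0.2002)]
cross [array([0.5682, 0.1767, 0.097 ]), array([0.5764, 0.1514, 0.097 ]), array([0.5838, 0.1253, 0.097 ])] 106.91
cross [array([0.5691, 0.1735, 0.1   ]), array([0.5772, 0.1484, 0.1   ]), array([0.5846, 0.1226, 0.1   ])] 106.91
cross [array([0.5701, 0.1703, 0.103 ]), array([0.5781, 0.1454, 0.103 ]), array([0.5854, 0.1199, 0.103 ])] 106.91
```

```bash
python3 -c "
from h import *
plan([0.5905,-0.1423,0.048],-10.4)"
```

```text
t 1.9 pos [ 0.5887 -0.1428  0.26  ] F [ 0.36 -0.08 -0.22] offset [  1.9  -0.9 212. ] ang [0.02 0.05 0.89] gap 0.998 dist rows 4.240091963116302 q6 1.32
```

```bash
python3 -m crank '[{"grip":0,"offset":[2,-1,40],"angular":[0,0,0.9]},{"grip":0,"offset":[2,-1,85],"angular":[0,0,0.9]},{"grip":0,"offset":[2,-1,130],"angular":[0,0,0.9]},{"grip":0,"offset":[2,-1,170],"angular":[0,0,0.9]},{"grip":0,"offset":[2,-1,195],"angular":[0,0,0.9]},{"grip":0,"offset":[2,-1,212],"angular":[0,0,0.9]},{"grip":0,"offset":[2,-1,212],"angular":[0,0,0.9]},{"grip":0,"offset":[2,-1,212],"angular":[0,0,0.9]}]'; python3 -c "
from h import *
plan([0.5905,-0.1423,0.048],-10.4)
from station import vision
import cv2
for n in ['wrist','scene']:
  s=vision.snapshot(n); cv2.imwrite(f'pics/{n}2.png',s['pixels'][:,:,::-1])"
```

```text
t: 2.7
tcp_pos: [0.5903, -0.144, 0.0486]
tool_rot: [0.996, -0.093, -0.0, 0.0]
force: [1.0, 0.2, 0.4]
finger_gap: 1.002
t 2.7 pos [ 0.5903 -0.144   0.0486] F [0.99 0.22 0.37] offset [-0.1 -1.7  0.6] ang [ 0.01  0.02 -0.22] gap 1.002 dist rows 0.03563949831412904 q6 1.33
```

View pics/wrist2.png

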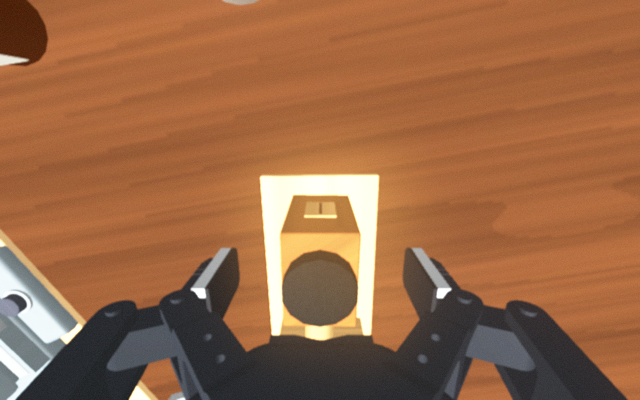

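The head at (320,275) is centred between the pads and square to them, so I'll close the gripper.

```bash
python3 -m crank '[{"grip":1,"offset":[0,0,0],"angular":[0,0,0]},{"grip":1,"offset":[0,0,0],"angular":[0,0,0]},{"grip":1,"offset":[0,0,0],"angular":[0,0,0]},{"grip":1,"offset":[0,0,0],"angular":[0,0,0]},{"grip":1,"offset":[0,0,0],"angular":[0,0,0]},{"grip":1,"offset":[0,0,0],"angular":[0,0,0]},{"grip":1,"offset":[0,0,0],"angular":[0,0,0]},{"grip":1,"offset":[0,0,0],"angular":[0,0,0]}]' 70; python3 -m crank '[{"grip":1,"offset":[0,0,-3],"angular":[0,0,0]},{"grip":1,"offset":[0,0,-8],"angular":[0,0,0]},{"grip":1,"offset":[0,0,-20],"angular":[0,0,0]},{"grip":1,"offset":[0,0,-40],"angular":[0,0,0]},{"grip":1,"offset":[0,0,-70],"angular":[0,0,0]},{"grip":1,"offset":[0,0,-100],"angular":[0,0,0]},{"grip":1,"offset":[0,0,-130],"angular":[0,0,0]},{"grip":1,"offset":[0,0,-160],"angular":[0,0,0]},{"grip":1,"offset":[0,0,-170],"angular":[0,0,0]},{"grip":1,"offset":[0,0,-170],"angular":[0,0,0]}]';python3 -c "
from h import *
plan([0.5905,-0.1423,0.218],-10.4)
from station import vision
import cv2
for n in ['wrist','scene']:
  s=vision.snapshot(n); cv2.imwrite(f'pics/{n}3.png',s['pixels'][:,:,::-1])"
```

```text
t: 3.6
tcp_pos: [0.5913, -0.143, 0.0491]
tool_rot: [0.996, -0.092, 0.001, 0.0]
force: [-0.1, -0.3, 5.6]
finger_gap: 0.409
t: 4.6
tcp_pos: [0.5915, -0.1431, 0.2202]
tool_rot: [0.996, -0.092, 0.002, 0.001]
force: [-0.9, 0.0, -2.0]
finger_gap: 0.411
t 4.6 pos [ 0.5915 -0.1431  0.2202] F [-0.86  0.02 -1.96] offset [-1.2 -0.6  2.2] ang [ 0.05 -0.22 -0.13] gap 0.411 dist rows 0.05106123215778464 q6 1.33
```

View pics/wrist3.png

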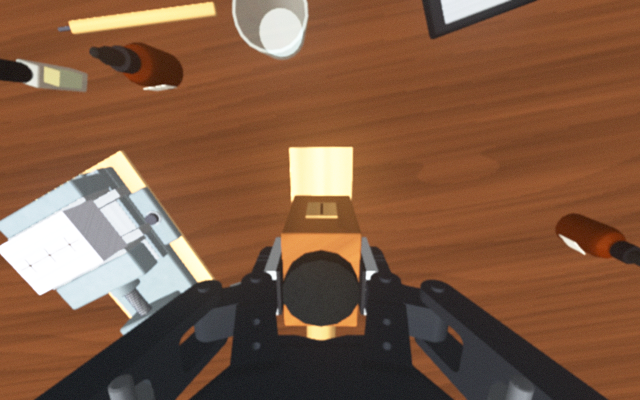

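View pics/scene3.png

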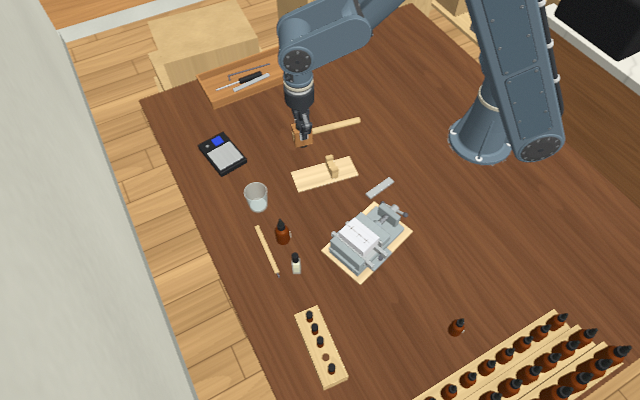

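The mallet is clamped level, with the head at (320,285). The rest is empty except for its cradle. Next I'll carry the mallet to the vise.

```bash
python3 -c "
from h import *
plan([0.54,0.04,0.22],16.9)
plan([0.577,0.148,0.22],16.9)"
```

```text
t 4.7 pos [ 0.5897 -0.1424  0.2171] F [-0.   -0.07 -2.58] offset [ -82.3 -170.2   -2.6] ang [ -0.07   0.13 -27.44] gap 0.408 dist rows 3.7810955430753626 q6 1.33
t 4.7 pos [ 0.5897 -0.1424  0.2171] F [-0.   -0.07 -2.58] offset [ -65.6 -283.2   -2.5] ang [ -0.07   0.13 -27.44] gap 0.408 dist rows 5.813334398903977 q6 1.33
```

```bash
python3 -m crank '[{"grip":1,"offset":[-10,-20,-3],"angular":[0,0,-3]},{"grip":1,"offset":[-26,-55,-3],"angular":[0,0,-9]},{"grip":1,"offset":[-45,-93,-3],"angular":[0,0,-15]},{"grip":1,"offset":[-62,-130,-3],"angular":[0,0,-21]},{"grip":1,"offset":[-76,-160,-3],"angular":[0,0,-26]},{"grip":1,"offset":[-82,-170,-3],"angular":[0,0,-27.4]},{"grip":1,"offset":[-82,-170,-3],"angular":[0,0,-27.4]},{"grip":1,"offset":[-82,-170,-3],"angular":[0,0,-27.4]}]'; python3 -c "
from h import *
plan([0.577,0.148,0.22],16.9)
from station import vision
import cv2,pickle
n='wrist'
s=vision.snapshot(n); cv2.imwrite(f'pics/{n}4.png',s['pixels'][:,:,::-1]);pickle.dump(s,open('wrist4.pkl','wb'))
cv2.imwrite('pics/w4v.png',cv2.resize(s['pixels'][40:320,0:300,::-1],None,fx=2,fy=2,interpolation=cv2.INTER_CUBIC))
"
```

```text
t: 5.5
tcp_pos: [0.5412, 0.039, 0.2207]
tool_rot: [0.989, 0.147, -0.0, 0.0]
force: [1.3, 0.0, -1.8]
finger_gap: 0.406
t 5.5 pos [0.5412 0.039  0.2207] F [ 1.32  0.04 -1.79] offset [ 65.9 -93.9   0.6] ang [ 0.02  0.05 -0.03] gap 0.406 dist rows 2.2947329608020945 q6 1.14
```

View pics/wrist4.png

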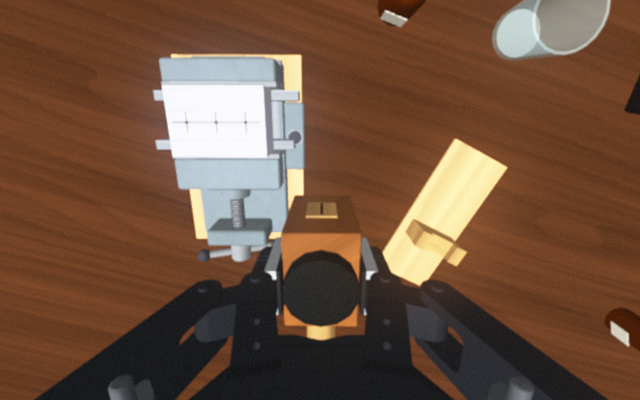

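View pics/w4v.png

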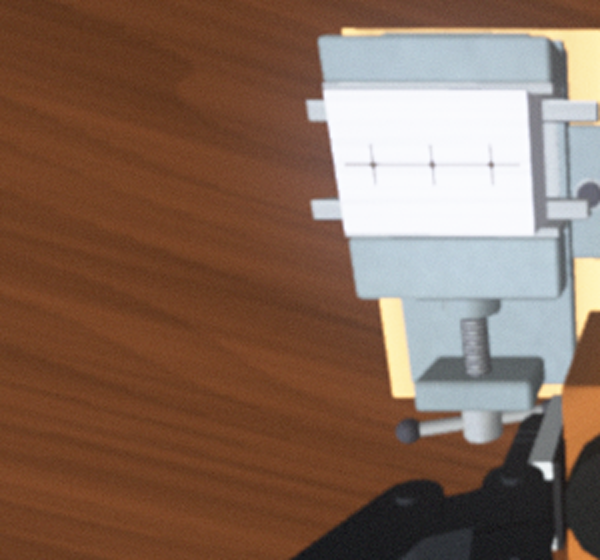

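Run:
```python
from h import *
import pickle
s1=pickle.load(open("wrist1.pkl","rb"));s4=pickle.load(open("wrist4.pkl","rb"))
p1=[(20+(x-1.15)/3.3,130+(y-1.15)/3.3) for x,y in [(145,371),(202,340),(263,310)]]
p4=[((x-.5)/2,40+(y-.5)/2) for x,y in [(374,164),(432,164),(491,164)]]
for a,b in zip(p1,p4):
    best=min(np.arange(.08,.12,.0005),key=lambda z:np.linalg.norm(back(s1,a,z)-back(s4,b,z)))
    print(best,np.linalg.norm(back(s1,a,best)-back(s4,b,best)),back(s1,a,best).round(4),back(s4,b,best).round(4))
v=lambda p,z: back(s4,((p[0]-.5)/2,40+(p[1]-.5)/2),z)
an=lambda d: np.degrees(np.arctan2(d[1],d[0])).round(2)
for z in(.097,.101): print("cross",z,[v(p,z).round(4) for p in [(374,164),(432,164),(491,164)]],an(v((345,164),z)-v((519,164),z))-90)
C=[v(p,.101) for p in [(323,89),(528,92),(534,236),(345,236)]]
print("blk corners",sum(C)/4,[np.linalg.norm(C[i]-C[(i+1)%4]).round(4) for i in range(4)])
J=[v(p,.075) for p in [(319,37),(552,37),(560,297),(358,298)]]; print("jaws",sum(J)/4,[np.linalg.norm(J[i]-J[(i+1)%4]).round(4) for i in range(4)],an(J[0]-J[1])-90,an(J[3]-J[2])-90)
# parallels tops z = .007+.048
E=[v(p,.055).round(4) for p in [(307,111),(597,111),(312,209),(589,209)]];print(E,np.linalg.norm(E[0]-E[1]),np.linalg.norm(E[2]-E[3]))
# vise frame from crosses
yaw=np.radians(16.9);ex=np.array([np.cos(yaw),np.sin(yaw)]);ey=np.array([-ex[1],ex[0]])
c=v((432,164),.1)[:2]
for e in E: print("rel block",[(e[:2]-c)@ex,(e[:2]-c)@ey])
```

```text
0.09800000000000002 0.00044172975738206714 [0.5685 0.1757 0.098 ] [0.5689 0.1759 0.098 ]
0.09750000000000002 9.47781046037856e-05 [0.5765 0.1509 0.0975] [0.5764 0.1508 0.0975]
0.09750000000000002 0.00039012325172987087 [0.5839 0.1248 0.0975] [0.5843 0.1251 0.0975]
cross 0.097 [array([0.5687, 0.1763, 0.097 ]), array([0.5764, 0.151 , 0.097 ]), array([0.5842, 0.1252, 0.097 ])] 16.870000000000005
cross 0.101 [array([0.5694, 0.1746, 0.101 ]), array([0.5769, 0.1496, 0.101 ]), array([0.5846, 0.1242, 0.101 ])] 16.870000000000005
blk corners [0.57621003 0.14913875 0.101     ] [np.float64(0.0888), np.float64(0.0627), np.float64(0.0882), np.float64(0.0639)]
jaws [0.57001726 0.14962034 0.075     ] [np.float64(0.1083), np.float64(0.1252), np.float64(0.1072), np.float64(0.1257)] 16.879999999999995 17.150000000000006
[array([0.578 , 0.2314, 0.055 ]), array([0.6213, 0.0885, 0.055 ]), array([0.5285, 0.2227, 0.055 ]), array([0.5719, 0.0793, 0.055 ])] 0.14931610763745484 0.14982362964499293
rel block [np.float64(0.024823530842263557), np.float64(0.07755890788419709)]
rel block [np.float64(0.02471221556676769), np.float64(-0.07175715826043934)]
rel block [np.float64(-0.02506785065289279), np.float64(0.0836243882860094)]
rel block [np.float64(-0.025228835666782037), np.float64(-0.06619915487001567)]
```

```bash
python3 -c "
from h import *
plan([0.5765,0.1505,0.15],16.9)"
```

```text
t 5.55 pos [0.5416 0.0384 0.2209] F [-0.55  0.2  -3.32] offset [ 65.9 -97.2  70.8] ang [ 0.03  0.02 -0.09] gap 0.412 dist rows 2.7424584855429526 q6 1.14
```

```bash
python3 -m crank '[{"grip":1,"offset":[15,-22,0],"angular":[0,0,0]},{"grip":1,"offset":[40,-58,0],"angular":[0,0,0]},{"grip":1,"offset":[60,-88,0],"angular":[0,0,0]},{"grip":1,"offset":[66,-97,10],"angular":[0,0,0]},{"grip":1,"offset":[66,-97,30],"angular":[0,0,0]},{"grip":1,"offset":[66,-97,50],"angular":[0,0,0]},{"grip":1,"offset":[66,-97,65],"angular":[0,0,0]},{"grip":1,"offset":[66,-97,70],"angular":[0,0,0]},{"grip":1,"offset":[66,-97,70],"angular":[0,0,0]},{"grip":1,"offset":[66,-97,70],"angular":[0,0,0]}]'; python3 -c "
from h import *
plan([0.5765,0.1505,0.15],16.9)
from station import vision
import cv2,pickle
for n in ['wrist','scene']:
  s=vision.snapshot(n); cv2.imwrite(f'pics/{n}5.png',s['pixels'][:,:,::-1])
cv2.imwrite('pics/s5v.png',cv2.resize(s['pixels'][140:290,260:460,::-1],None,fx=4,fy=4,interpolation=cv2.INTER_CUBIC))
plan([0.5765,0.1505,0.15],16.9)
"
```

```text
t: 6.55
tcp_pos: [0.577, 0.1505, 0.1517]
tool_rot: [0.989, 0.146, 0.0, 0.0]
force: [0.6, -0.6, -2.7]
finger_gap: 0.414
t 6.55 pos [0.577  0.1505 0.1517] F [ 0.63 -0.59 -2.74] offset [-0.5 -0.1  1.7] ang [ 0.02 -0.05 -0.1 ] gap 0.414 dist rows 0.035515184185646705 q6 1.35
t 6.65 pos [0.5771 0.1509 0.1523] F [ 0.09  0.4  -2.19] offset [-0.7  0.2  2.3] ang [ 0.03 -0.12 -0.07] gap 0.415 dist rows 0.047830476654180804 q6 1.35
```

View pics/s5v.png

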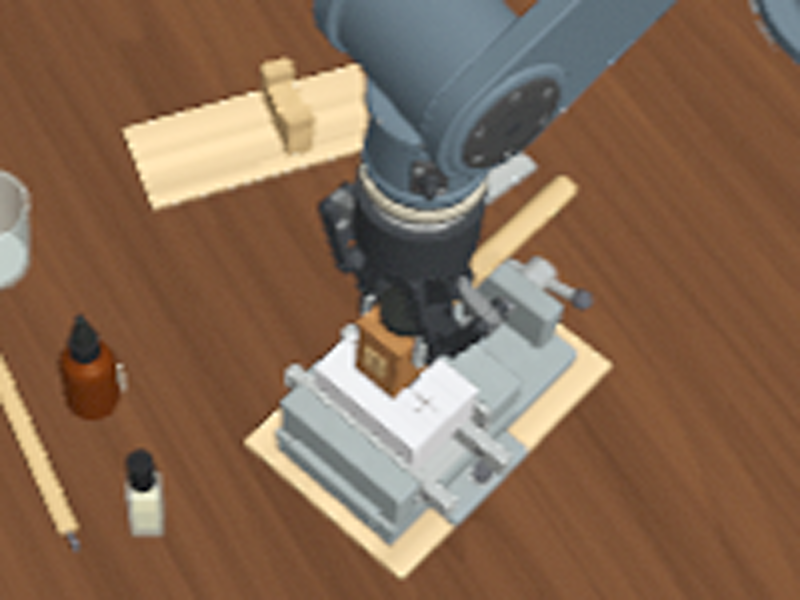

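View pics/wrist5.png

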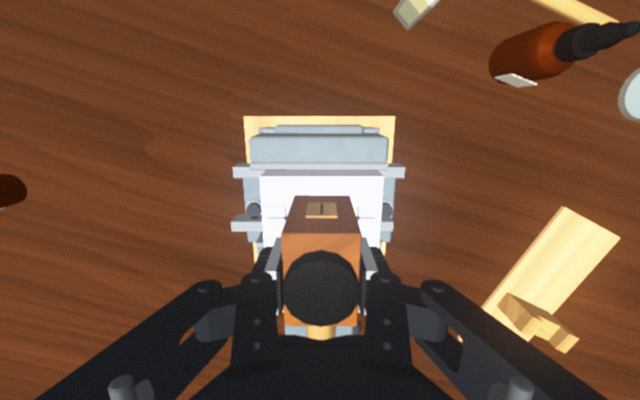

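The mallet hangs centred over the blank: its head is at (320,285) in the wrist view, with the scribed line passing under it. I'll lower it slowly.

```bash
python3 -m crank '[{"grip":1,"offset":[-0.5,0,1.5],"angular":[0,0,0]},{"grip":1,"offset":[-0.5,0,3],"angular":[0,0,0]},{"grip":1,"offset":[-0.5,0,4.5],"angular":[0,0,0]},{"grip":1,"offset":[-0.5,0,6],"angular":[0,0,0]},{"grip":1,"offset":[-0.5,0,7],"angular":[0,0,0]},{"grip":1,"offset":[-0.5,0,7],"angular":[0,0,0]}]'; for i in 1 2 ; do python3 -m crank '[{"grip":1,"offset":[0,0,0.5],"angular":[0,0,0]},{"grip":1,"offset":[0,0,1],"angular":[0,0,0]}]'; done
```

```text
t: 7.25
tcp_pos: [0.5756, 0.1512, 0.1441]
tool_rot: [0.989, 0.147, -0.0, -0.0]
force: [-0.0, 0.2, -2.8]
finger_gap: 0.409
t: 7.45
tcp_pos: [0.5758, 0.1511, 0.1433]
tool_rot: [0.989, 0.147, 0.0, 0.0]
force: [-0.4, 0.4, -3.4]
finger_gap: 0.409
t: 7.65
tcp_pos: [0.5758, 0.1511, 0.1423]
tool_rot: [0.989, 0.147, 0.0, -0.0]
force: [0.5, 0.6, -2.8]
finger_gap: 0.409
```

```bash
python3 -m crank '[{"grip":1,"offset":[0,0,0.5],"angular":[0,0,0]},{"grip":1,"offset":[0,0,1],"angular":[0,0,0]}]'; python3 -m crank '[{"grip":1,"offset":[0,0,0.5],"angular":[0,0,0]},{"grip":1,"offset":[0,0,1],"angular":[0,0,0]}]'
```

```text
t: 7.85
tcp_pos: [0.5758, 0.1511, 0.1413]
tool_rot: [0.989, 0.147, 0.0, 0.0]
force: [-0.1, 0.2, -1.9]
finger_gap: 0.405
t: 8.05
tcp_pos: [0.5758, 0.1511, 0.1403]
tool_rot: [0.989, 0.147, 0.0, -0.0]
force: [-0.3, 0.1, -3.0]
finger_gap: 0.41
```

```bash
python3 -m crank '[{"grip":1,"offset":[0,0,0.5],"angular":[0,0,0]},{"grip":1,"offset":[0,0,1],"angular":[0,0,0]}]'
```

```text
t: 8.25
tcp_pos: [0.5759, 0.1512, 0.1398]
tool_rot: [0.989, 0.147, 0.0, -0.0]
force: [-1.3, -0.7, 3.8]
finger_gap: 0.412
```

Contact came at a TCP height of about 0.140, with a push of roughly 6 N. I'll carry on in small steps.

```bash
python3 -m crank '[{"grip":1,"offset":[0,0,0.5],"angular":[0,0,0]},{"grip":1,"offset":[0,0,1],"angular":[0,0,0]}]'
```

```text
t: 8.45
tcp_pos: [0.5759, 0.1512, 0.1391]
tool_rot: [0.989, 0.147, 0.0, 0.0]
force: [-1.7, -0.5, 4.0]
finger_gap: 0.414
```

```bash
python3 -m crank '[{"grip":1,"offset":[0,0,0.5],"angular":[0,0,0]},{"grip":1,"offset":[0,0,1],"angular":[0,0,0]}]'
```

```text
t: 8.65
tcp_pos: [0.5758, 0.1512, 0.1376]
tool_rot: [0.989, 0.147, 0.0, -0.0]
force: [-1.7, -0.1, 3.5]
finger_gap: 0.406
```

```bash
python3 -m crank '[{"grip":1,"offset":[0,0,0.3],"angular":[0,0,0]},{"grip":1,"offset":[0,0,0.6],"angular":[0,0,0]}]'
```

```text
t: 8.85
tcp_pos: [0.5758, 0.1512, 0.1367]
tool_rot: [0.989, 0.147, 0.0, -0.0]
force: [-0.4, -0.3, 4.6]
finger_gap: 0.413
```

```bash
python3 -m crank '[{"grip":1,"offset":[0,0,0.3],"angular":[0,0,0]},{"grip":1,"offset":[0,0,0.6],"angular":[0,0,0]}]'
```

```text
t: 9.05
tcp_pos: [0.5759, 0.1511, 0.1364]
tool_rot: [0.989, 0.147, 0.0, 0.0]
force: [-2.0, -1.3, 6.0]
finger_gap: 0.411
```

```bash
python3 -m crank '[{"grip":1,"offset":[0,0,0.3],"angular":[0,0,0]},{"grip":1,"offset":[0,0,0.6],"angular":[0,0,0]}]'
```

```text
t: 9.25
tcp_pos: [0.5759, 0.1511, 0.1363]
tool_rot: [0.989, 0.147, 0.0, 0.0]
force: [-2.6, -0.1, 10.4]
finger_gap: 0.411
```

It has landed at 0.1363, about 3.7 mm down, and the force is now rising. I'll press to roughly 18-20 N net.

```bash
python3 -m crank '[{"grip":1,"offset":[0,0,0.3],"angular":[0,0,0]},{"grip":1,"offset":[0,0,0.6],"angular":[0,0,0]},{"grip":1,"offset":[0,0,0.6],"angular":[0,0,0]}]'
```

```text
t: 9.55
tcp_pos: [0.576, 0.1511, 0.1363]
tool_rot: [0.989, 0.147, 0.0, 0.0]
force: [-3.3, -0.3, 10.8]
finger_gap: 0.406
```

```bash
python3 -m crank '[{"grip":1,"offset":[0,0,0.3],"angular":[0,0,0]},{"grip":1,"offset":[0,0,0.5],"angular":[0,0,0]},{"grip":1,"offset":[0,0,0.5],"angular":[0,0,0]}]'
```

```text
t: 9.85
tcp_pos: [0.576, 0.1511, 0.1363]
tool_rot: [0.989, 0.147, 0.0, 0.0]
force: [-3.9, -0.0, 14.7]
finger_gap: 0.41
```

```bash
python3 -m crank '[{"grip":1,"offset":[0,0,-3],"angular":[0,0,0]},{"grip":1,"offset":[0,0,-8],"angular":[0,0,0]},{"grip":1,"offset":[8,0,-8],"angular":[0,0,0]},{"grip":1,"offset":[16.5,0.5,-8],"angular":[0,0,0]},{"grip":1,"offset":[16.5,0.5,-8],"angular":[0,0,0]},{"grip":1,"offset":[16.5,0.5,-5],"angular":[0,0,0]},{"grip":1,"offset":[16.5,0.5,-3],"angular":[0,0,0]},{"grip":1,"offset":[16.5,0.5,-3],"angular":[0,0,0]}]'; python3 -c "
from h import *
plan([0.5765,0.1505,0.1363],16.9)"
```

```text
t: 10.65
tcp_pos: [0.5911, 0.1554, 0.1367]
tool_rot: [0.989, 0.147, -0.001, -0.0]
force: [-0.0, 0.7, -2.0]
finger_gap: 0.409
t 10.65 pos [0.5911 0.1554 0.1367] F [-0.02  0.66 -2.02] offset [-15.4   0.5   0.5] ang [-0.02  0.08 -0.03] gap 0.409 dist rows 0.3079917312373159 q6 1.35
```

```bash
python3 -m crank '[{"grip":1,"offset":[0.5,0,0.4],"angular":[0,0,0]},{"grip":1,"offset":[0.5,0,0.8],"angular":[0,0,0]},{"grip":1,"offset":[0.5,0,1.2],"angular":[0,0,0]}]'
```

```text
t: 10.95
tcp_pos: [0.5922, 0.1556, 0.1364]
tool_rot: [0.989, 0.147, 0.0, -0.0]
force: [-1.2, 0.7, 0.2]
finger_gap: 0.407
```

```bash
python3 -m crank '[{"grip":1,"offset":[0,0,0.4],"angular":[0,0,0]},{"grip":1,"offset":[0,0,0.8],"angular":[0,0,0]},{"grip":1,"offset":[0,0,0.8],"angular":[0,0,0]}]'
```

```text
t: 11.25
tcp_pos: [0.5923, 0.1556, 0.1363]
tool_rot: [0.989, 0.147, 0.0, 0.0]
force: [-1.9, -0.2, 5.5]
finger_gap: 0.409
```

```bash
python3 -m crank '[{"grip":1,"offset":[0,0,0.4],"angular":[0,0,0]},{"grip":1,"offset":[0,0,0.8],"angular":[0,0,0]},{"grip":1,"offset":[0,0,1.2],"angular":[0,0,0]},{"grip":1,"offset":[0,0,1.2],"angular":[0,0,0]}]'
```

```text
t: 11.65
tcp_pos: [0.5923, 0.1556, 0.1363]
tool_rot: [0.989, 0.147, 0.001, 0.0]
force: [-3.5, -1.2, 11.1]
finger_gap: 0.405
```

```bash
python3 -m crank '[{"grip":1,"offset":[0,0,0.3],"angular":[0,0,0]},{"grip":1,"offset":[0,0,0.5],"angular":[0,0,0]},{"grip":1,"offset":[0,0,0.5],"angular":[0,0,0]}]'
```

```text
t: 11.95
tcp_pos: [0.5924, 0.1556, 0.1363]
tool_rot: [0.989, 0.147, 0.001, 0.0]
force: [-4.0, -0.8, 14.3]
finger_gap: 0.411
```

```bash
python3 -m crank '[{"grip":1,"offset":[0,0,0.3],"angular":[0,0,0]},{"grip":1,"offset":[0,0,0.6],"angular":[0,0,0]},{"grip":1,"offset":[0,0,0.6],"angular":[0,0,0]}]'
```

```text
t: 12.25
tcp_pos: [0.5924, 0.1556, 0.1362]
tool_rot: [0.989, 0.147, 0.001, 0.0]
force: [-4.9, 0.1, 15.4]
finger_gap: 0.41
```

```bash
python3 -m crank '[{"grip":1,"offset":[0,0,-3],"angular":[0,0,0]},{"grip":1,"offset":[0,0,-9],"angular":[0,0,0]},{"grip":1,"offset":[-10,0,-9],"angular":[0,0,0]},{"grip":1,"offset":[-22,0,-9],"angular":[0,0,0]},{"grip":1,"offset":[-32,0,-9],"angular":[0,0,0]},{"grip":1,"offset":[-32,0,-9],"angular":[0,0,0]},{"grip":1,"offset":[-32,0,-5],"angular":[0,0,0]},{"grip":1,"offset":[-32,0,-3.5],"angular":[0,0,0]},{"grip":1,"offset":[-32,0,-3.5],"angular":[0,0,0]}]'; python3 -c "
from h import *
plan([0.5765,0.1505,0.1363],16.9)"
```

```text
t: 13.15
tcp_pos: [0.5621, 0.1464, 0.1364]
tool_rot: [0.989, 0.147, 0.0, -0.0]
force: [-0.0, 0.4, -2.1]
finger_gap: 0.408
t 13.15 pos [0.5621 0.1464 0.1364] F [-0.01  0.36 -2.12] offset [15.   0.2  0.1] ang [ 0.   -0.02 -0.03] gap 0.408 dist rows 0.3002096848079471 q6 1.34
```

```bash
python3 -m crank '[{"grip":1,"offset":[-1,0,0.4],"angular":[0,0,0]},{"grip":1,"offset":[-1,0,0.8],"angular":[0,0,0]},{"grip":1,"offset":[-1,0,1.2],"angular":[0,0,0]},{"grip":1,"offset":[-1,0,1.6],"angular":[0,0,0]},{"grip":1,"offset":[-1,0,2],"angular":[0,0,0]}]'
```

```text
t: 13.65
tcp_pos: [0.5618, 0.1462, 0.1363]
tool_rot: [0.989, 0.147, 0.002, 0.0]
force: [-1.2, 0.1, 11.2]
finger_gap: 0.41
```

```bash
python3 -m crank '[{"grip":1,"offset":[0,0,0.4],"angular":[0,0,0]},{"grip":1,"offset":[0,0,0.8],"angular":[0,0,0]},{"grip":1,"offset":[0,0,0.8],"angular":[0,0,0]}]'
```

```text
t: 13.95
tcp_pos: [0.5618, 0.1462, 0.1363]
tool_rot: [0.989, 0.147, 0.002, 0.0]
force: [-0.9, 0.6, 12.1]
finger_gap: 0.41
```

```bash
python3 -m crank '[{"grip":1,"offset":[0,0,0.3],"angular":[0,0,0]},{"grip":1,"offset":[0,0,0.6],"angular":[0,0,0]},{"grip":1,"offset":[0,0,0.6],"angular":[0,0,0]}]'; python3 -c "
from h import *
plan([0.5765,0.1505,0.1363],16.9)"
```

```text
t: 14.25
tcp_pos: [0.5619, 0.1462, 0.1363]
tool_rot: [0.989, 0.147, 0.002, 0.0]
force: [-1.9, -0.3, 15.6]
finger_gap: 0.409
t 14.25 pos [0.5619 0.1462 0.1363] F [-1.88 -0.33 15.56] offset [15.3  0.2  0. ] ang [ 0.05 -0.22 -0.03] gap 0.409 dist rows 0.305024585706272 q6 1.34
```

Both sides have had about 18 N. I'll finish with one tap in the centre to even the pinch.

```bash
python3 -m crank '[{"grip":1,"offset":[0,0,-3],"angular":[0,0,0]},{"grip":1,"offset":[0,0,-9],"angular":[0,0,0]},{"grip":1,"offset":[8,0,-9],"angular":[0,0,0]},{"grip":1,"offset":[15.5,0,-9],"angular":[0,0,0]},{"grip":1,"offset":[15.5,0,-9],"angular":[0,0,0]},{"grip":1,"offset":[15.5,0,-5],"angular":[0,0,0]},{"grip":1,"offset":[15.5,0,-3],"angular":[0,0,0]},{"grip":1,"offset":[15.5,0,-2],"angular":[0,0,0]},{"grip":1,"offset":[15.5,0,-1.5],"angular":[0,0,0]},{"grip":1,"offset":[15.5,0,-1.2],"angular":[0,0,0]}]'
```

```text
t: 15.25
tcp_pos: [0.5753, 0.1505, 0.1363]
tool_rot: [0.989, 0.147, 0.0, 0.0]
force: [-3.7, -1.2, 12.4]
finger_gap: 0.408
```

```bash
python3 -m crank '[{"grip":1,"offset":[0,0,0.4],"angular":[0,0,0]},{"grip":1,"offset":[0,0,0.8],"angular":[0,0,0]},{"grip":1,"offset":[0,0,0.8],"angular":[0,0,0]}]'
```

```text
t: 15.55
tcp_pos: [0.5753, 0.1505, 0.1363]
tool_rot: [0.989, 0.147, 0.0, 0.0]
force: [-4.3, -0.9, 13.7]
finger_gap: 0.409
```

```bash
python3 -m crank '[{"grip":1,"offset":[0,0,0.3],"angular":[0,0,0]},{"grip":1,"offset":[0,0,0.6],"angular":[0,0,0]},{"grip":1,"offset":[0,0,0.6],"angular":[0,0,0]}]'; python3 -m crank '[{"grip":1,"offset":[0,0,-3],"angular":[0,0,0]},{"grip":1,"offset":[0,0,-10],"angular":[0,0,0]},{"grip":1,"offset":[0,0,-30],"angular":[0,0,0]},{"grip":1,"offset":[0,0,-55],"angular":[0,0,0]},{"grip":1,"offset":[0,0,-80],"angular":[0,0,0]},{"grip":1,"offset":[0,0,-86],"angular":[0,0,0]},{"grip":1,"offset":[0,0,-86],"angular":[0,0,0]}]'; python3 -c "
from h import *
plan([0.5912,-0.1430,0.22],-10.4)"
```

```text
t: 15.85
tcp_pos: [0.5754, 0.1506, 0.1362]
tool_rot: [0.989, 0.147, 0.0, 0.0]
force: [-5.0, -1.0, 16.3]
finger_gap: 0.41
t: 16.55
tcp_pos: [0.5758, 0.1505, 0.2195]
tool_rot: [0.989, 0.147, 0.001, 0.0]
force: [-0.2, -0.0, -2.5]
finger_gap: 0.411
t 16.55 pos [0.5758 0.1505 0.2195] F [-0.21 -0.02 -2.46] offset [-70.4 285.4  -0.5] ang [-0.   -0.09 27.26] gap 0.411 dist rows 5.878429902293039 q6 1.34
```

```bash
python3 -m crank '[{"grip":1,"offset":[-8,30,0],"angular":[0,0,3]},{"grip":1,"offset":[-19,75,0],"angular":[0,0,7.5]},{"grip":1,"offset":[-30,120,0],"angular":[0,0,12]},{"grip":1,"offset":[-41,165,0],"angular":[0,0,16]},{"grip":1,"offset":[-52,210,0],"angular":[0,0,20]},{"grip":1,"offset":[-62,250,0],"angular":[0,0,24]},{"grip":1,"offset":[-68,277,0],"angular":[0,0,26.5]},{"grip":1,"offset":[-70.4,285.4,0],"angular":[0,0,27.2]},{"grip":1,"offset":[-70.4,285.4,0],"angular":[0,0,27.2]},{"grip":1,"offset":[-70.4,285.4,0],"angular":[0,0,27.2]}]'; python3 -c "
from h import *
from station import vision
import cv2,pickle
plan([0.5912,-0.1430,0.049],-10.4)
for n in ['scene','wrist']:
  s=vision.snapshot(n); cv2.imwrite(f'pics/{n}6.png',s['pixels'][:,:,::-1]); pickle.dump(s,open(f'{n}6.pkl','wb'))
plan([0.5912,-0.1430,0.049],-10.4)"
```

```text
t: 17.55
tcp_pos: [0.5899, -0.1416, 0.2177]
tool_rot: [0.996, -0.09, -0.001, -0.001]
force: [0.3, 0.8, -3.4]
finger_gap: 0.41
t 17.55 pos [ 0.5899 -0.1416  0.2177] F [ 0.26  0.79 -3.38] offset [  2.    1.4 168.7] ang [-0.09  0.17  0.11] gap 0.41 dist rows 3.3751386771164733 q6 1.33
t 17.65 pos [ 0.5904 -0.1411  0.2184] F [-0.15  0.26 -3.51] offset [  1.4   1.9 169.4] ang [-0.05  0.1   0.18] gap 0.41 dist rows 3.3889641844078584 q6 1.33
```

View pics/wrist6.png

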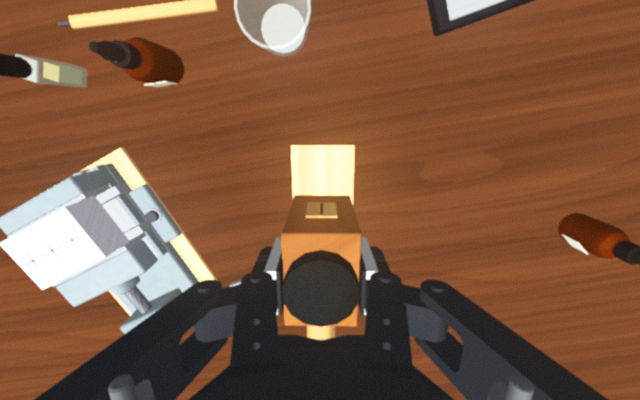

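The mallet is held as it was before, at (320,285), with the rest plate in line at (323,172). I'll lower it in.

```bash
python3 -m crank '[{"grip":1,"offset":[1.2,1,30],"angular":[0,0,0]},{"grip":1,"offset":[1.2,1,65],"angular":[0,0,0]},{"grip":1,"offset":[1.2,1,100],"angular":[0,0,0]},{"grip":1,"offset":[1.2,1,130],"angular":[0,0,0]},{"grip":1,"offset":[1.2,1,150],"angular":[0,0,0]},{"grip":1,"offset":[1.2,1,160],"angular":[0,0,0]},{"grip":1,"offset":[1.2,1,165],"angular":[0,0,0]},{"grip":1,"offset":[1.2,1,165],"angular":[0,0,0]}]'; python3 -c "
from h import *
plan([0.5912,-0.1430,0.049],-10.4)"
```

```text
t: 18.45
tcp_pos: [0.5922, -0.1437, 0.0541]
tool_rot: [0.996, -0.09, 0.0, 0.0]
force: [-0.6, 0.2, -2.7]
finger_gap: 0.412
t 18.45 pos [ 0.5922 -0.1437  0.0541] F [-0.6   0.15 -2.73] offset [-1.1 -0.5  5.1] ang [ 0.   -0.02  0.12] gap 0.412 dist rows 0.10579249674689647 q6 1.33
```

```bash
python3 -m crank '[{"grip":1,"offset":[0,0,1],"angular":[0,0,0]},{"grip":1,"offset":[0,0,2],"angular":[0,0,0]},{"grip":1,"offset":[0,0,3],"angular":[0,0,0]},{"grip":1,"offset":[0,0,3.5],"angular":[0,0,0]}]'; python3 -c "
from h import *
plan([0.5912,-0.1430,0.049],-10.4)"
```

```text
t: 18.85
tcp_pos: [0.5921, -0.1444, 0.051]
tool_rot: [0.996, -0.09, 0.0, 0.0]
force: [0.2, 0.2, -2.8]
finger_gap: 0.413
t 18.85 pos [ 0.5921 -0.1444  0.051 ] F [ 0.22  0.23 -2.77] offset [-1.1 -1.2  2. ] ang [ 0.01 -0.05  0.06] gap 0.413 dist rows 0.05227696162495779 q6 1.33
```

```bash
python3 -m crank '[{"grip":1,"offset":[-1,-1,0.5],"angular":[0,0,0]},{"grip":1,"offset":[-1,-1,1],"angular":[0,0,0]},{"grip":1,"offset":[-1,-1,1.5],"angular":[0,0,0]},{"grip":1,"offset":[-1,-1,1.5],"angular":[0,0,0]}]'
```

```text
t: 19.25
tcp_pos: [0.5909, -0.143, 0.0492]
tool_rot: [0.996, -0.09, -0.0, -0.0]
force: [-1.1, -0.3, -0.2]
finger_gap: 0.411
```

```bash
python3 -m crank '[{"grip":1,"offset":[0,0,0.4],"angular":[0,0,0]},{"grip":1,"offset":[0,0,0.8],"angular":[0,0,0]},{"grip":1,"offset":[0,0,0.8],"angular":[0,0,0]}]'
```

```text
t: 19.55
tcp_pos: [0.591, -0.143, 0.0491]
tool_rot: [0.996, -0.09, 0.0, 0.0]
force: [-1.9, 1.2, 4.9]
finger_gap: 0.412
```

It is seated at the same height as when I picked it up. I'll open the gripper and retreat upwards.

```bash
python3 -m crank '[{"grip":0,"offset":[0,0,-0.6],"angular":[0,0,0]},{"grip":0,"offset":[0,0,-0.6],"angular":[0,0,0]},{"grip":0,"offset":[0,0,-0.6],"angular":[0,0,0]},{"grip":0,"offset":[0,0,-0.6],"angular":[0,0,0]},{"grip":0,"offset":[0,0,-0.6],"angular":[0,0,0]},{"grip":0,"offset":[0,0,-0.6],"angular":[0,0,0]},{"grip":0,"offset":[0,0,-0.6],"angular":[0,0,0]}]'; python3 -m crank '[{"grip":0,"offset":[0,0,-15],"angular":[0,0,0]},{"grip":0,"offset":[0,0,-45],"angular":[0,0,0]},{"grip":0,"offset":[0,0,-85],"angular":[0,0,0]},{"grip":0,"offset":[0,0,-125],"angular":[0,0,0]},{"grip":0,"offset":[0,0,-165],"angular":[0,0,0]},{"grip":0,"offset":[0,0,-200],"angular":[0,0,0]},{"grip":0,"offset":[0,0,-200],"angular":[0,0,0]}]';python3 -c "
from h import *
from station import vision
import cv2,pickle
plan([0.5912,-0.1430,0.22],-10.4)
for n in ['scene','wrist','top']:
  s=vision.snapshot(n); cv2.imwrite(f'pics/{n}7.png',s['pixels'][:,:,::-1]); pickle.dump(s,open(f'{n}7.pkl','wb'))"
```

```text
t: 20.25
tcp_pos: [0.591, -0.1431, 0.0487]
tool_rot: [0.996, -0.09, -0.0, -0.0]
force: [0.2, -0.1, -0.3]
finger_gap: 1.002
t: 20.95
tcp_pos: [0.5943, -0.1443, 0.2562]
tool_rot: [0.996, -0.09, 0.007, 0.002]
force: [0.2, 0.4, -0.1]
finger_gap: 1.003
t 20.95 pos [ 0.5943 -0.1443  0.2562] F [ 0.21  0.4  -0.06] offset [-3.8 -0.9 36.2] ang [ 0.19 -0.77  0.08] gap 1.003 dist rows 0.728108490843301 q6 1.33
```

View pics/wrist7.png

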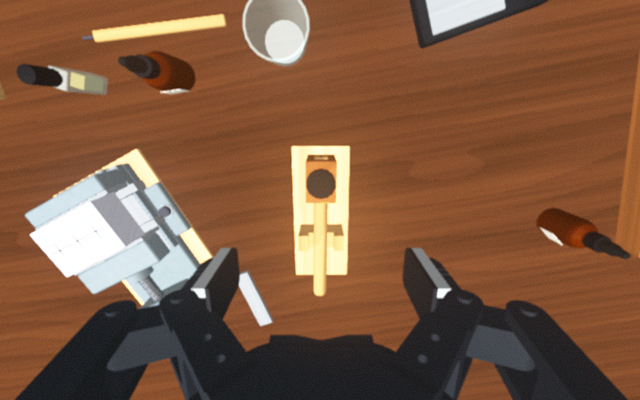

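View pics/scene7.png

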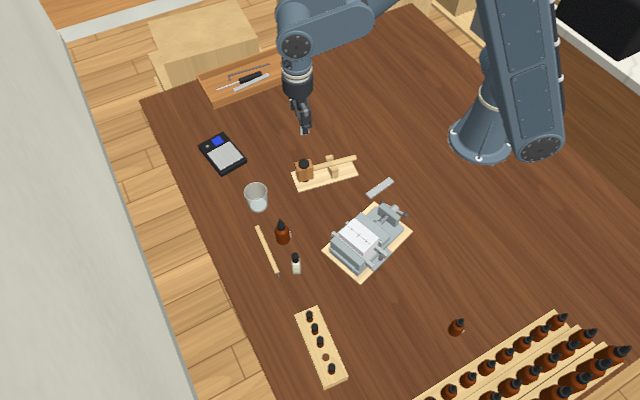

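The mallet is standing in its rest at (321,183) with the handle in the notch, and the bystanders look unmoved. Next I'll go to the +y (far left) end of parallel_a. Pushing there drives it towards the middle, which is the safe direction.

Run:
```python
from h import *
yaw=np.radians(16.9);ex=np.array([np.cos(yaw),np.sin(yaw)]);ey=np.array([-ex[1],ex[0]])
t=np.array([.5765,.1505])-.0252*ex+.115*ey
print(t)
plan([*t,0.20],16.9)
```

```text
[0.51895755 0.25320787]
t 21.1 pos [ 0.5905 -0.1428  0.2492] F [-0.54  0.85 -0.36] offset [-141.4 -376.7   49.2] ang [ -0.     0.   -27.23] gap 1.001 dist rows 8.107837536810909 q6 1.33
```

```bash
python3 -m crank '[{"grip":1,"offset":[-16,-42,0],"angular":[0,0,-3]},{"grip":1,"offset":[-32,-84,0],"angular":[0,0,-6]},{"grip":1,"offset":[-48,-126,0],"angular":[0,0,-9]},{"grip":1,"offset":[-64,-170,0],"angular":[0,0,-12]},{"grip":1,"offset":[-80,-212,0],"angular":[0,0,-15]},{"grip":1,"offset":[-95,-254,0],"angular":[0,0,-18]},{"grip":1,"offset":[-111,-296,10],"angular":[0,0,-21]},{"grip":1,"offset":[-126,-336,25],"angular":[0,0,-24]},{"grip":1,"offset":[-137,-365,40],"angular":[0,0,-26.5]},{"grip":1,"offset":[-141,-376.5,49],"angular":[0,0,-27.2]}]'; python3 -m crank '[{"grip":1,"offset":[0,0,0],"angular":[0,0,0]},{"grip":1,"offset":[0,0,0],"angular":[0,0,0]}]';python3 -c "
from h import *
from station import vision
import cv2,pickle
for n in ['scene','wrist']:
  s=vision.snapshot(n); cv2.imwrite(f'pics/{n}8.png',s['pixels'][:,:,::-1]); pickle.dump(s,open(f'{n}8.pkl','wb'))
plan([0.519,.2532,0.2],16.9)
s=s['pixels'][:,:,::-1]
cv2.imwrite('pics/w8z.png',cv2.resize(s[100:400,240:600],None,fx=2,fy=2,interpolation=cv2.INTER_CUBIC))"
```

```text
t: 22.1
tcp_pos: [0.517, 0.2548, 0.197]
tool_rot: [0.989, 0.149, -0.003, 0.0]
force: [0.2, -0.5, -0.3]
finger_gap: 0.002
t: 22.3
tcp_pos: [0.5198, 0.2517, 0.1992]
tool_rot: [0.989, 0.146, -0.001, 0.0]
force: [-0.4, 0.1, 0.4]
finger_gap: -0.002
t 22.4 pos [0.5207 0.2512 0.2002] F [ 0.63  0.66 -0.05] offset [-1.1 -2.4  0.2] ang [ 0.03 -0.03 -0.15] gap 0.002 dist rows 0.05275401899518713 q6 1.54
```

View pics/w8z.png

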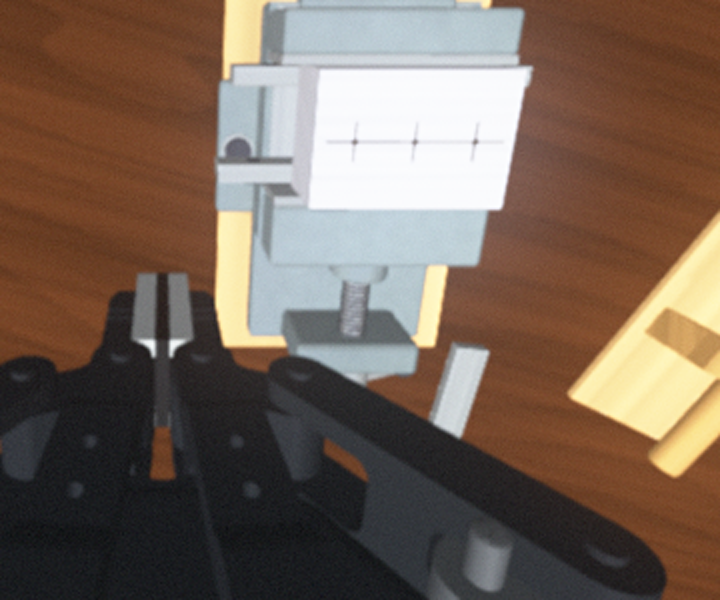

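View pics/scene8.png

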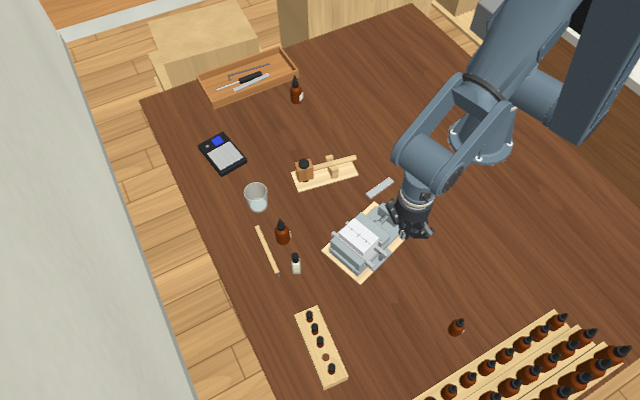

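The wrist view shows the end of parallel_a at zoom pixel (218,172). The shut gripper's links are wide across tool y, so I'll turn the tool 90° to keep them well clear of the blank and push with the narrow side of the fingers.

```bash
python3 -m crank '[{"grip":1,"offset":[0,0,0],"angular":[0,0,-8]},{"grip":1,"offset":[0,0,0],"angular":[0,0,-16]},{"grip":1,"offset":[0,0,0],"angular":[0,0,-24]},{"grip":1,"offset":[0,0,0],"angular":[0,0,-32]},{"grip":1,"offset":[0,0,0],"angular":[0,0,-40]},{"grip":1,"offset":[0,0,0],"angular":[0,0,-48]},{"grip":1,"offset":[0,0,0],"angular":[0,0,-56]},{"grip":1,"offset":[0,0,0],"angular":[0,0,-64]},{"grip":1,"offset":[0,0,0],"angular":[0,0,-72]},{"grip":1,"offset":[0,0,0],"angular":[0,0,-80]}]'; python3 -m crank '[{"grip":1,"offset":[0,0,0],"angular":[0,0,-8]},{"grip":1,"offset":[0,0,0],"angular":[0,0,-10]},{"grip":1,"offset":[0,0,0],"angular":[0,0,-10]}]';python3 -c "
from h import *
from station import vision
import cv2,pickle
for n in ['wrist']:
  s=vision.snapshot(n); cv2.imwrite(f'pics/{n}9.png',s['pixels'][:,:,::-1]); pickle.dump(s,open(f'{n}9.pkl','wb'))
plan([0.519,.2532,0.2],106.9)"
```

```text
t: 23.4
tcp_pos: [0.5209, 0.2511, 0.2008]
tool_rot: [0.662, 0.749, 0.001, 0.001]
force: [-0.4, -0.4, -0.5]
finger_gap: 0.001
t: 23.7
tcp_pos: [0.5208, 0.2512, 0.2006]
tool_rot: [0.597, 0.802, 0.0, 0.001]
force: [-0.6, -0.4, -0.4]
finger_gap: -0.006
t 23.75 pos [0.5207 0.2514 0.2005] F [ 0.01 -0.3   0.14] offset [ 2.2 -1.1  0.5] ang [ 0.08  0.01 -0.21] gap 0.001 dist rows 0.051429722538946405 q6 -0.03
```

View pics/wrist9.png

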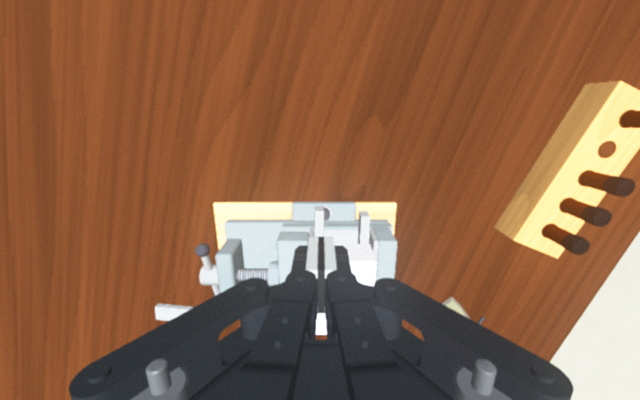

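Run:
```python
from h import *
import pickle
yaw=np.radians(16.9);ex=np.array([np.cos(yaw),np.sin(yaw)]);ey=np.array([-ex[1],ex[0]]);c=np.array([.5765,.1505])
s=pickle.load(open("wrist9.pkl","rb")); s8=pickle.load(open("wrist8.pkl","rb"))
for nm,e in (("a9",back(s,(319.5,206.5),.0535)),("b9",back(s,(364,212.5),.0535)),("a8",back(s8,(240+218/2,100+165/2),.0535)),("b8",back(s8,(240+231/2,100+66/2),.0535))): print(nm,e,(e[:2]-c)@ex,(e[:2]-c)@ey)
print("tcp",(np.array([.5208,.2512])-c)@ex,(np.array([.5208,.2512])-c)@ey)
t=c-.0252*ex+.112*ey
plan([*t,.042],106.9)
```

```text
a9 [0.52688786 0.22885982 0.0535    ] -0.024690199493931253 0.08939810220987975
b9 [0.57557636 0.23619119 0.0535    ] 0.024026865941278466 0.08225900170232209
a8 [0.53206222 0.22466594 0.0535    ] -0.020958467252763274 0.08388113971067113
b8 [0.58242891 0.23461553 0.0535    ] 0.030125428862164894 0.0787593348275069
tcp -0.024020805736664694 0.1125432400980237
t 23.75 pos [0.5207 0.2514 0.2005] F [ 0.01 -0.3   0.14] offset [ -0.7  -1.4 158.5] ang [ 0.08  0.01 -0.21] gap 0.001 dist rows 3.1710207057612956 q6 -0.03
```

```bash
python3 -m crank '[{"grip":1,"offset":[2,-1,35],"angular":[0,0,0]},{"grip":1,"offset":[2,-1,75],"angular":[0,0,0]},{"grip":1,"offset":[2,-1,110],"angular":[0,0,0]},{"grip":1,"offset":[2,-1,135],"angular":[0,0,0]},{"grip":1,"offset":[2,-1,150],"angular":[0,0,0]},{"grip":1,"offset":[2,-1,158],"angular":[0,0,0]},{"grip":1,"offset":[2,-1,158],"angular":[0,0,0]},{"grip":1,"offset":[2,-1,158],"angular":[0,0,0]}]';python3 -c "
from h import *
from station import vision
import cv2,pickle
yaw=np.radians(16.9);ex=np.array([np.cos(yaw),np.sin(yaw)]);ey=np.array([-ex[1],ex[0]]);c=np.array([.5765,.1505])
t=c-.0252*ex+.1*ey
plan([*t,.042],106.9)
for n in ['wrist','scene']:
  s=vision.snapshot(n); cv2.imwrite(f'pics/{n}10.png',s['pixels'][:,:,::-1])
cv2.imwrite('pics/s10z.png',cv2.resize(s['pixels'][160:310,300:480,::-1],None,fx=4,fy=4,interpolation=cv2.INTER_CUBIC))"
```

```text
t: 24.55
tcp_pos: [0.5192, 0.2542, 0.0426]
tool_rot: [0.596, 0.803, 0.001, 0.001]
force: [0.2, 0.1, -0.2]
finger_gap: 0.002
t 24.55 pos [0.5192 0.2542 0.0426] F [ 0.21  0.13 -0.2 ] offset [-15.9  -0.5   0.6] ang [ 0.09  0.   -0.07] gap 0.002 dist rows 0.31742395145683716 q6 -0.03
```

View pics/wrist10.png

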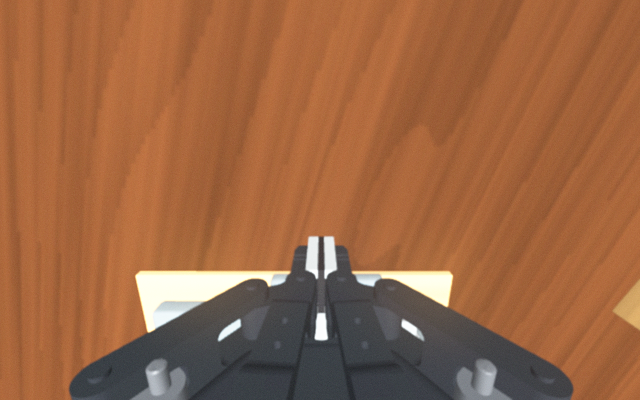

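View pics/s10z.png

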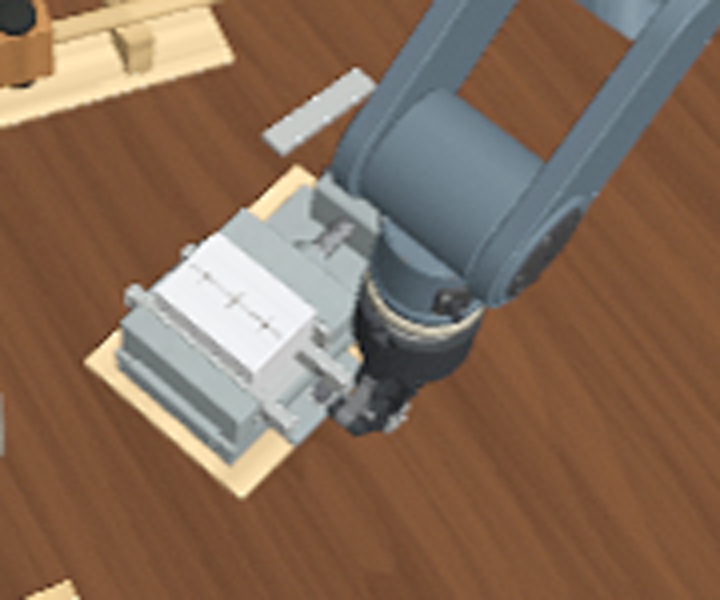

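The fingers stand just off the end of parallel_a, and nothing else is in contact (force about 0). I'll creep in along tool −x.

```bash
python3 -m crank '[{"grip":1,"offset":[-2,0,0],"angular":[0,0,0]},{"grip":1,"offset":[-4,0,0],"angular":[0,0,0]},{"grip":1,"offset":[-6,0,0],"angular":[0,0,0]},{"grip":1,"offset":[-8,0,0],"angular":[0,0,0]},{"grip":1,"offset":[-8,0,0],"angular":[0,0,0]}]'
```

```text
t: 25.15
tcp_pos: [0.5208, 0.2463, 0.0419]
tool_rot: [0.596, 0.803, 0.0, 0.0]
force: [0.8, -0.2, -0.8]
finger_gap: -0.001
```

```bash
python3 -m crank '[{"grip":1,"offset":[-1,0,0],"angular":[0,0,0]},{"grip":1,"offset":[-2,0,0],"angular":[0,0,0]},{"grip":1,"offset":[-3,0,0],"angular":[0,0,0]}]'
```

```text
t: 25.45
tcp_pos: [0.5215, 0.2437, 0.0418]
tool_rot: [0.596, 0.803, -0.0, -0.0]
force: [0.3, 1.1, 1.1]
finger_gap: -0.003
```

```bash
python3 -m crank '[{"grip":1,"offset":[-0.5,0,0],"angular":[0,0,0]},{"grip":1,"offset":[-1,0,0],"angular":[0,0,0]},{"grip":1,"offset":[-1.5,0,0],"angular":[0,0,0]}]'
```

```text
t: 25.75
tcp_pos: [0.522, 0.2423, 0.0418]
tool_rot: [0.596, 0.803, 0.0, 0.0]
force: [0.1, -0.2, -0.2]
finger_gap: 0.002
```

```bash
python3 -m crank '[{"grip":1,"offset":[-0.5,0,0],"angular":[0,0,0]},{"grip":1,"offset":[-1,0,0],"angular":[0,0,0]},{"grip":1,"offset":[-1.5,0,0],"angular":[0,0,0]}]'
```

```text
t: 26.05
tcp_pos: [0.5224, 0.2408, 0.0418]
tool_rot: [0.596, 0.803, 0.0, 0.0]
force: [0.2, -0.1, 0.6]
finger_gap: -0.005
```

```bash
python3 -m crank '[{"grip":1,"offset":[-0.5,0,0],"angular":[0,0,0]},{"grip":1,"offset":[-1,0,0],"angular":[0,0,0]},{"grip":1,"offset":[-1,0,0],"angular":[0,0,0]}]'
```

```text
t: 26.35
tcp_pos: [0.5227, 0.2398, 0.0418]
tool_rot: [0.596, 0.803, -0.0, -0.0]
force: [0.5, 0.6, -0.5]
finger_gap: 0.002
```

```bash
python3 -m crank '[{"grip":1,"offset":[-0.5,0,0],"angular":[0,0,0]},{"grip":1,"offset":[-1,0,0],"angular":[0,0,0]},{"grip":1,"offset":[-1,0,0],"angular":[0,0,0]}]'
```

```text
t: 26.65
tcp_pos: [0.523, 0.2389, 0.0418]
tool_rot: [0.596, 0.803, 0.0, 0.0]
force: [-0.1, -0.3, 0.8]
finger_gap: -0.003
```

```bash
python3 -m crank '[{"grip":1,"offset":[-0.5,0,0],"angular":[0,0,0]},{"grip":1,"offset":[-1,0,0],"angular":[0,0,0]},{"grip":1,"offset":[-1,0,0],"angular":[0,0,0]}]'
```

```text
t: 26.95
tcp_pos: [0.5233, 0.2379, 0.0418]
tool_rot: [0.596, 0.803, 0.0, 0.0]
force: [0.1, 0.3, 0.1]
finger_gap: 0.0
```

```bash
python3 -m crank '[{"grip":1,"offset":[-0.5,0,0],"angular":[0,0,0]},{"grip":1,"offset":[-1,0,0],"angular":[0,0,0]},{"grip":1,"offset":[-1,0,0],"angular":[0,0,0]}]'
```

```text
t: 27.25
tcp_pos: [0.5236, 0.237, 0.0418]
tool_rot: [0.596, 0.803, 0.0, 0.0]
force: [0.7, 0.1, -0.1]
finger_gap: 0.005
```

```bash
python3 -m crank '[{"grip":1,"offset":[-0.5,0,0],"angular":[0,0,0]},{"grip":1,"offset":[-1,0,0],"angular":[0,0,0]},{"grip":1,"offset":[-1,0,0],"angular":[0,0,0]}]'
```

```text
t: 27.55
tcp_pos: [0.5239, 0.236, 0.0418]
tool_rot: [0.596, 0.803, 0.0, 0.0]
force: [0.3, 0.2, 0.4]
finger_gap: -0.002
```

```bash
python3 -m crank '[{"grip":1,"offset":[-0.5,0,0],"angular":[0,0,0]},{"grip":1,"offset":[-1,0,0],"angular":[0,0,0]},{"grip":1,"offset":[-1,0,0],"angular":[0,0,0]}]'
```

```text
t: 27.85
tcp_pos: [0.5242, 0.235, 0.0418]
tool_rot: [0.596, 0.803, -0.0, -0.0]
force: [0.7, -0.2, -1.2]
finger_gap: 0.0
```

```bash
python3 -m crank '[{"grip":1,"offset":[-0.5,0,0],"angular":[0,0,0]},{"grip":1,"offset":[-1,0,0],"angular":[0,0,0]},{"grip":1,"offset":[-1,0,0],"angular":[0,0,0]}]'
```

```text
t: 28.15
tcp_pos: [0.5245, 0.2341, 0.0418]
tool_rot: [0.596, 0.803, 0.0, 0.0]
force: [1.2, 0.4, 0.0]
finger_gap: -0.002
```

```bash
python3 -m crank '[{"grip":1,"offset":[-0.5,0,0],"angular":[0,0,0]},{"grip":1,"offset":[-1,0,0],"angular":[0,0,0]},{"grip":1,"offset":[-1,0,0],"angular":[0,0,0]}]'
```

```text
t: 28.45
tcp_pos: [0.5247, 0.2332, 0.0418]
tool_rot: [0.596, 0.803, 0.0, -0.0]
force: [-0.6, -0.8, -0.5]
finger_gap: 0.002
```

```bash
python3 -m crank '[{"grip":1,"offset":[-0.5,0,0],"angular":[0,0,0]},{"grip":1,"offset":[-1,0,0],"angular":[0,0,0]},{"grip":1,"offset":[-1,0,0],"angular":[0,0,0]}]'
```

```text
t: 28.75
tcp_pos: [0.5247, 0.2331, 0.0418]
tool_rot: [0.596, 0.803, 0.0, -0.0]
force: [-0.6, 5.3, 0.4]
finger_gap: -0.001
```

```bash
python3 -m crank '[{"grip":1,"offset":[-0.5,0,0],"angular":[0,0,0]},{"grip":1,"offset":[-1,0,0],"angular":[0,0,0]},{"grip":1,"offset":[-1,0,0],"angular":[0,0,0]}]'
```

```text
t: 29.05
tcp_pos: [0.5248, 0.2323, 0.0418]
tool_rot: [0.596, 0.803, 0.0, -0.001]
force: [-2.2, 5.0, 0.3]
finger_gap: -0.002
```

The parallel stayed put at about 5 N, and one more millimetre of command crept it less than 1 mm at about 5.5 N. A loose one slides at 1.5 N, so this one is pinched. I'll back off and retreat.

```bash
python3 -m crank '[{"grip":1,"offset":[3,0,0],"angular":[0,0,0]},{"grip":1,"offset":[12,0,0],"angular":[0,0,0]},{"grip":1,"offset":[25,0,0],"angular":[0,0,0]},{"grip":1,"offset":[35,0,-15],"angular":[0,0,0]},{"grip":1,"offset":[40,0,-50],"angular":[0,0,0]},{"grip":1,"offset":[40,0,-95],"angular":[0,0,0]},{"grip":1,"offset":[40,0,-140],"angular":[0,0,0]},{"grip":1,"offset":[40,0,-180],"angular":[0,0,0]},{"grip":1,"offset":[40,0,-200],"angular":[0,0,0]},{"grip":1,"offset":[40,0,-200],"angular":[0,0,0]}]';python3 -c "
from h import *
from station import vision
import cv2,pickle
plan([0.5,.3,0.24],106.9)
for n in ['wrist','scene','top']:
  s=vision.snapshot(n); cv2.imwrite(f'pics/{n}11.png',s['pixels'][:,:,::-1]); pickle.dump(s,open(f'{n}11.pkl','wb'))
  if n=='scene': cv2.imwrite('pics/s11z.png',cv2.resize(s['pixels'][140:290,260:460,::-1],None,fx=4,fy=4,interpolation=cv2.INTER_CUBIC))
  if n=='wrist': cv2.imwrite('pics/w11z.png',cv2.resize(s['pixels'][150:350,170:470,::-1],None,fx=2.6,fy=2.6,interpolation=cv2.INTER_CUBIC))
"
```

```text
t: 30.05
tcp_pos: [0.5155, 0.2709, 0.2458]
tool_rot: [0.595, 0.803, 0.003, 0.003]
force: [-0.3, 0.6, -1.3]
finger_gap: -0.001
t 30.05 pos [0.5155 0.2709 0.2458] F [-0.27  0.6  -1.28] offset [32.3 -6.4  5.7] ang [0.49 0.02 0.02] gap -0.001 dist rows 0.6688291004038416 q6 -0.0
```

View pics/s11z.png

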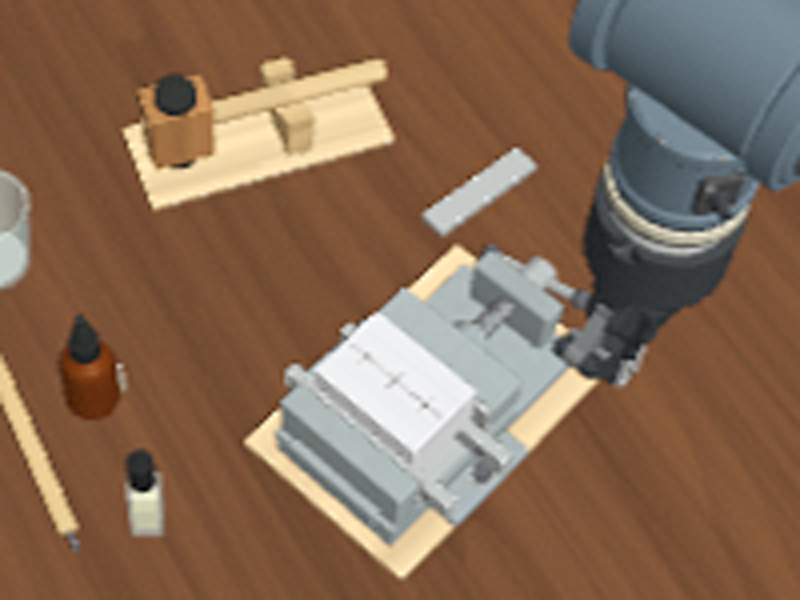

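View pics/w11z.png

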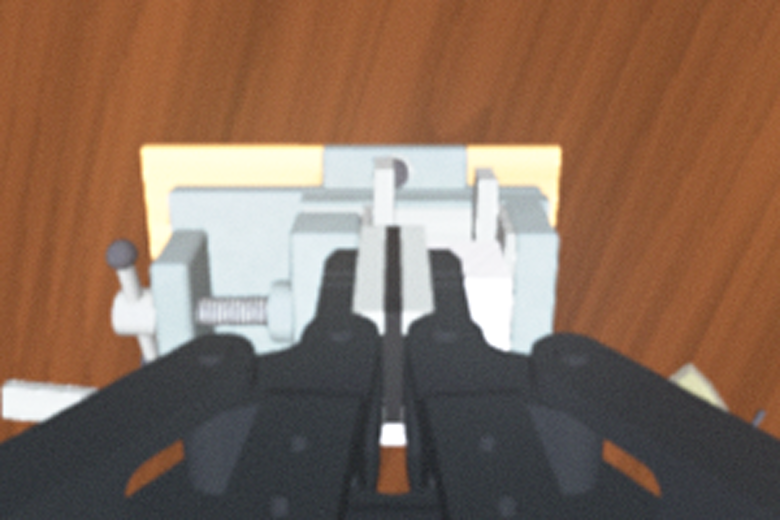

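View pics/top11.png

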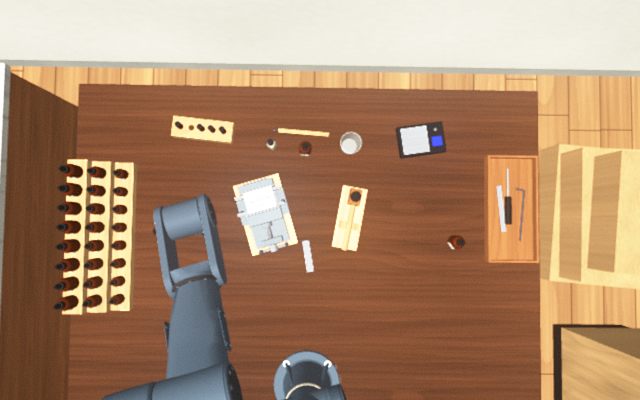

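The mallet stands in its rest at (176,92), the blank looks level, and everything else is in place. There's time left, so I'll check parallel_b gently as well.

```bash
python3 -c "
from h import *
yaw=np.radians(16.9);ex=np.array([np.cos(yaw),np.sin(yaw)]);ey=np.array([-ex[1],ex[0]]);c=np.array([.5765,.1505])
t=c+.0252*ex+.101*ey; print(t)
plan([*t,.042],106.9)"
```

```text
[0.57125078 0.25446387]
t 30.2 pos [0.5125 0.2696 0.2406] F [ 0.97  0.14 -0.56] offset [-31.6  52.3 198.5] ang [-0.14  0.01 -0.01] gap -0.001 dist rows 4.153475796222972 q6 -0.0
```

```bash
python3 -m crank '[{"grip":1,"offset":[-12,20,15],"angular":[0,0,0]},{"grip":1,"offset":[-24,40,40],"angular":[0,0,0]},{"grip":1,"offset":[-31,52,75],"angular":[0,0,0]},{"grip":1,"offset":[-31,52,115],"angular":[0,0,0]},{"grip":1,"offset":[-31,52,150],"angular":[0,0,0]},{"grip":1,"offset":[-31,52,178],"angular":[0,0,0]},{"grip":1,"offset":[-31,52,193],"angular":[0,0,0]},{"grip":1,"offset":[-31,52,198.5],"angular":[0,0,0]},{"grip":1,"offset":[-31,52,198.5],"angular":[0,0,0]},{"grip":1,"offset":[-31,52,198.5],"angular":[0,0,0]}]'; python3 -c "
from h import *
yaw=np.radians(16.9);ex=np.array([np.cos(yaw),np.sin(yaw)]);ey=np.array([-ex[1],ex[0]]);c=np.array([.5765,.1505])
t=c+.0252*ex+.0875*ey; print(t)
plan([*t,.042],106.9)"
```

```text
t: 31.2
tcp_pos: [0.5733, 0.2553, 0.0444]
tool_rot: [0.596, 0.803, 0.001, 0.001]
force: [0.0, -0.4, 0.7]
finger_gap: 0.003
[0.57517526 0.24154688]
t 31.2 pos [0.5733 0.2553 0.0444] F [ 0.   -0.37  0.73] offset [-13.7  -2.2   2.4] ang [ 0.12  0.01 -0.03] gap 0.003 dist rows 0.28084387203004957 q6 -0.05
```

```bash
python3 -m crank '[{"grip":1,"offset":[-2,-1.5,1],"angular":[0,0,0]},{"grip":1,"offset":[-4,-1.5,2],"angular":[0,0,0]},{"grip":1,"offset":[-6,-1.5,2],"angular":[0,0,0]},{"grip":1,"offset":[-8,-1.5,2],"angular":[0,0,0]},{"grip":1,"offset":[-9,-1.5,2],"angular":[0,0,0]},{"grip":1,"offset":[-9,-1.5,2],"angular":[0,0,0]}]'
```

```text
t: 31.8
tcp_pos: [0.5738, 0.2457, 0.0414]
tool_rot: [0.596, 0.803, 0.0, 0.0]
force: [-0.0, 0.2, 0.2]
finger_gap: -0.001
```

```bash
python3 -m crank '[{"grip":1,"offset":[-0.5,0,0],"angular":[0,0,0]},{"grip":1,"offset":[-1,0,0],"angular":[0,0,0]},{"grip":1,"offset":[-1,0,0],"angular":[0,0,0]}]'
```

```text
t: 32.1
tcp_pos: [0.5739, 0.2449, 0.0412]
tool_rot: [0.596, 0.803, -0.0, -0.0]
force: [-0.3, -0.2, -0.4]
finger_gap: -0.003
```

```bash
python3 -m crank '[{"grip":1,"offset":[-0.5,0,0],"angular":[0,0,0]},{"grip":1,"offset":[-1,0,0],"angular":[0,0,0]},{"grip":1,"offset":[-1,0,0],"angular":[0,0,0]}]'
```

```text
t: 32.4
tcp_pos: [0.5742, 0.244, 0.0413]
tool_rot: [0.596, 0.803, -0.0, -0.0]
force: [-0.6, 0.4, 0.4]
finger_gap: 0.001
```

```bash
python3 -m crank '[{"grip":1,"offset":[-0.5,0,0],"angular":[0,0,0]},{"grip":1,"offset":[-1,0,0],"angular":[0,0,0]},{"grip":1,"offset":[-1,0,0],"angular":[0,0,0]}]'
```

```text
t: 32.7
tcp_pos: [0.5745, 0.243, 0.0413]
tool_rot: [0.596, 0.803, 0.0, 0.0]
force: [-0.0, 0.0, 0.2]
finger_gap: -0.003
```

```bash
python3 -m crank '[{"grip":1,"offset":[-0.5,0,0],"angular":[0,0,0]},{"grip":1,"offset":[-1,0,0],"angular":[0,0,0]},{"grip":1,"offset":[-1,0,0],"angular":[0,0,0]}]'
```

```text
t: 33.0
tcp_pos: [0.5748, 0.242, 0.0413]
tool_rot: [0.596, 0.803, 0.0, 0.0]
force: [-0.3, 0.0, -0.9]
finger_gap: -0.001
```

```bash
python3 -m crank '[{"grip":1,"offset":[-0.4,0,0],"angular":[0,0,0]},{"grip":1,"offset":[-0.8,0,0],"angular":[0,0,0]},{"grip":1,"offset":[-0.8,0,0],"angular":[0,0,0]}]'
```

```text
t: 33.3
tcp_pos: [0.5749, 0.2417, 0.0413]
tool_rot: [0.596, 0.803, 0.0, -0.0]
force: [0.3, 1.6, 0.5]
finger_gap: -0.0
```

```bash
python3 -m crank '[{"grip":1,"offset":[-0.4,0,0],"angular":[0,0,0]},{"grip":1,"offset":[-0.4,0,0],"angular":[0,0,0]}]'
```

```text
t: 33.5
tcp_pos: [0.5749, 0.2417, 0.0413]
tool_rot: [0.596, 0.803, 0.0, -0.0]
force: [-1.0, 4.6, -0.4]
finger_gap: -0.0
```

Parallel_b holds at 4.6 N without moving, so both are pinched. I'll back off and take the last look.

```bash
python3 -m crank '[{"grip":1,"offset":[3,0,0],"angular":[0,0,0]},{"grip":1,"offset":[12,0,0],"angular":[0,0,0]},{"grip":1,"offset":[25,0,0],"angular":[0,0,0]},{"grip":1,"offset":[40,0,-15],"angular":[0,0,0]},{"grip":1,"offset":[55,0,-50],"angular":[0,0,0]},{"grip":1,"offset":[70,0,-95],"angular":[0,0,0]},{"grip":1,"offset":[80,0,-140],"angular":[0,0,0]},{"grip":1,"offset":[80,0,-180],"angular":[0,0,0]},{"grip":1,"offset":[80,0,-190],"angular":[0,0,0]},{"grip":1,"offset":[80,0,-190],"angular":[0,0,0]}]';python3 -c "
from h import *
from station import vision
import cv2,pickle
plan([0.5,.3,0.24],106.9)
for n in ['wrist','scene','top']:
  s=vision.snapshot(n); cv2.imwrite(f'pics/{n}12.png',s['pixels'][:,:,::-1]); pickle.dump(s,open(f'{n}12.pkl','wb'))
"
```

```text
t: 34.5
tcp_pos: [0.5526, 0.3186, 0.2337]
tool_rot: [0.595, 0.803, 0.002, 0.001]
force: [0.4, -0.2, -0.6]
finger_gap: -0.001
t 34.5 pos [0.5526 0.3186 0.2337] F [ 0.36 -0.17 -0.58] offset [ -2.5 -55.7  -6.5] ang [ 0.29 -0.    0.02] gap -0.001 dist rows 1.123371458041852 q6 0.05
```

View pics/scene12.png

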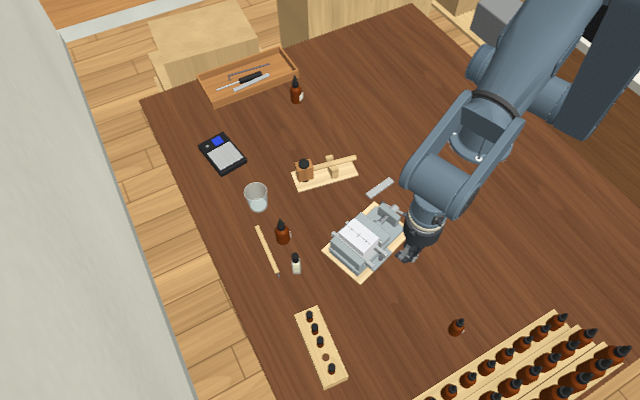

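View pics/wrist12.png

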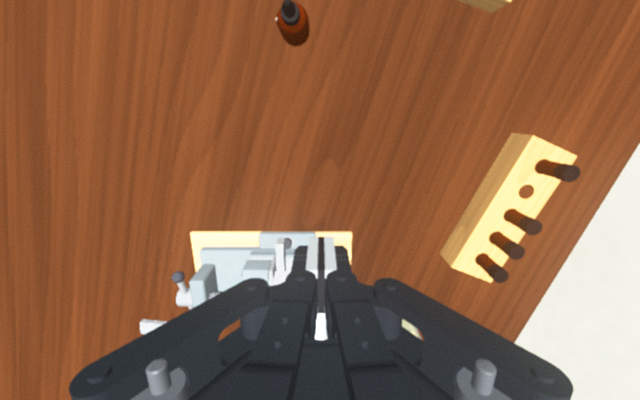

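The last pictures show the mallet upright in its rest (scene 304,163) and all the bottles, beaker, vial, bar and pencil where they started. The arm is clear of everything, with force near 0. I'm handing in.

```bash
python3 -c "
from station import manip
print(manip.sign_off())"
```

```text
the job is handed in; nothing more can be done
None
```

The blank is bedded, both parallels resist a fingertip push, and the mallet is back in its rest. I handed the job in at about 34.7 s of the 72 s allowed; the hand-in reports no verdict.

- **Bedding:** Pressing on the blank's centre slid it down at about 6–7 N, and it landed about 3.7 mm lower. I then pressed about 17 N at the centre, 18 N at x ≈ +16 mm, 18 N at x ≈ −15 mm, and 19 N at the centre again. No reading came near 45 N. The face height agreed within about 0.1 mm at all three spots, so the blank is level.
- **Mallet:** It went back into its rest at the same height and place as when I picked it up, and it stands upright in the last pictures.
- **Push test:** Parallel_a held at about 5.3 N, then crept about 0.8 mm at 5.5 N when I pushed a millimetre further. Parallel_b held at 4.6 N without moving. A loose one would slide at 1.5 N.
- **Last look:** The bystanders look where they started, and the arm was clear with force near zero.
- **Disagreement:** The camera put parallel_a's end at 84 mm from the blank's centre in two views and 89 mm in another. Contact with the fingers suggested about 82.5 mm. By any of these it sits about 7–14 mm off the vise's middle, inside the 22 mm limit.

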